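Load, latch and seal the courier drawer

TASK

Push the blue front of the courier drawer so that its push-push latch lets it spring out, lay every sample tube from the desk inside, then push the drawer in until it latches and make sure that it stays shut when you let go. Then take the orange stylus and draw its tip slowly (at most 3 cm a second) along the whole yellow seam groove on top of the shut unit, from the green dot to the red dot, and lay the stylus back in its rest.

Things in the scene. Friction and masses are not known exactly. Their poses are not given: they have to be found in the camera images.
- cabinet: courier drawer unit, fixed: white box with a blue drawer front, 180 wide (y), 95 high. Origin on the desk under the white box's centre; own -x points out of the front (drawer springs out that way), z up. White box x -70..+75 mm; blue front 14 thick, outer face at x = -92.5 mm when shut, z 8 to 95. On the top a green dot marks the seam's start (y = +70 mm), a red dot its end (y = -70).
- drawer (a joint): m the drawer stands out: 0 latched shut, 0.125 fully out. Push-push latch: push from 0 to the firm stop (7 mm in, reads -0.007), let go: it springs out in 1 s, following the fingers. Push it from out to the same stop, let go: it returns to 0, latched. Short of the stop nothing switches. Spring 2 to 3 N, drag 1 N at 0.1 m/s; 6 to 15 N on the stop is right.
- drawer_in (a point): centre of the drawer's inner floor, 14 mm above the desk; moves with the drawer, axes as the cabinet's. Inside 130 (x) x 160 (y) mm, open on top, walls 41 mm high above the floor, the front 81 mm. Fully out, all but its hindmost 4 mm is clear of the white box.
- drawer_front (a point): centre of the outer face of the blue front (a white disc marks it), 55 mm above the desk; moves with the drawer. Any place on this face may be pushed.
- seam_0 (a point): point 0 of the seam, on the floor of the yellow groove (8.5 mm wide, 3.5 to 4 mm deep, floor 91 mm above the desk) between the blue front and the white top, on its centre line; fixed to the cabinet. Start, beside the green dot.
- seam_1 (a point): point 1 of the seam, on the floor of the yellow groove (8.5 mm wide, 3.5 to 4 mm deep, floor 91 mm above the desk) between the blue front and the white top, on its centre line; fixed to the cabinet. The six points lie 28 mm apart in a straight line.
- seam_2 (a point): point 2 of the seam, on the floor of the yellow groove (8.5 mm wide, 3.5 to 4 mm deep, floor 91 mm above the desk) between the blue front and the white top, on its centre line; fixed to the cabinet. The six points lie 28 mm apart in a straight line.
- seam_3 (a point): point 3 of the seam, on the floor of the yellow groove (8.5 mm wide, 3.5 to 4 mm deep, floor 91 mm above the desk) between the blue front and the white top, on its centre line; fixed to the cabinet. The six points lie 28 mm apart in a straight line.
- seam_4 (a point): point 4 of the seam, on the floor of the yellow groove (8.5 mm wide, 3.5 to 4 mm deep, floor 91 mm above the desk) between the blue front and the white top, on its centre line; fixed to the cabinet. The six points lie 28 mm apart in a straight line.
- seam_5 (a point): point 5 of the seam, on the floor of the yellow groove (8.5 mm wide, 3.5 to 4 mm deep, floor 91 mm above the desk) between the blue front and the white top, on its centre line; fixed to the cabinet. End, beside the red dot. Mind the window sill behind the desk (from x = 0.64 m of the room on, 0.16 m high) with the stylus's butt and the gripper.
- tube_1: sample tube with a lilac cap, lying; 100 long, 17 to 20 across, 20 g. Origin under its middle on the desk (8.5 mm below its axis); its own y runs along the tube. May be absent.
- tube_2: sample tube with a lilac cap, lying; 100 long, 17 to 20 across, 20 g. Origin under its middle on the desk (8.5 mm below its axis); its own y runs along the tube. May be absent.
- tube_3: sample tube with a lilac cap, lying; 100 long, 17 to 20 across, 20 g. Origin under its middle on the desk (8.5 mm below its axis); its own y runs along the tube. May be absent.
- tube_4: sample tube with a lilac cap, lying; 100 long, 17 to 20 across, 20 g. Origin under its middle on the desk (8.5 mm below its axis); its own y runs along the tube. May be absent.
- stylus: orange stylus: square barrel 20 x 20 x 110 mm, steel cone at one end, 70 g. Origin on its axis in the middle of the barrel, near the centre of mass: grip there across the 20 mm. Own x points along it to the tip. Tilted 25 to 45 degrees tip down, grip and barrel clear the unit's top.
- stylus_tip (a point): the round steel tip (3 mm radius), 95 mm from the stylus's origin along its x.
- stylus_rest: black rest, fixed: plate 112 (x) x 60 (y) x 6 mm with two saddles 80 apart along its x, each 8 thick, flat 30 mm bottom 26 mm above the desk, flared sides up to 40 mm. Origin on the desk under its centre. The stylus lies along its x, either way round, axis 36 mm above the desk; at the start the tip points to the rest's -x.

How it is judged:
By the outcome, as a careful person would: the job done as asked, in the order asked, and still so for the second after the job is handed in, with the robot touching nothing.
Of tube_1, tube_2, tube_3, tube_4 only 2 to 4 are there at a start; the rules pass over those that are not, and their reading is None.
At some moment in a run one of tube_1, tube_2, tube_3, tube_4 may be knocked a few centimetres aside while the robot is not near it.
Once in a run the grip may slacken for a moment while it holds something.
It also fails if it takes over 210 s, if anything falls off the work surface, if the arm or the gripper's body presses on something with over 40 N, if the wrist force passes 120 N, or if a joint passes its speed limit or range.

ROBOT

A 6-joint arm with a two-finger parallel gripper is mounted at the origin on the work surface; the furniture and walls round the work are solid. World frame = base frame: x ahead of the robot, y to its left, z up, the work surface at z = 0. Lengths are in m, angles in rad, forces in N, time in s.
With the tool pointing down it reaches from about 0.275 to 0.85 m from the base axis. Payload 5.2 kg.
Tool frame: the origin (TCP) lies at the very end of the fingers, on their centre line; the grasp point (between the pads) lies 19 mm behind it; z points along the fingers, y is the direction in which the jaws open and shut (so a half turn about z gives the same grasp; the last joint's range is limited). The gripper opens to 85 mm and grips with 20 to 120 N. Pads are 22 mm wide; open, the fingers measure 114 mm over their backs; the gripper's body (76 mm by 85 mm) begins 54 mm behind the grasp point. The pads swing forward as they close: fully open they stand 13 mm farther back than shut.
Start: joints at [0.944, 0.259, 1.535, -0, 1.348, -0.203], TCP at [0.226, 0.501, 0.231] pointing down, gripper open.
Joint ranges: [-3.14, 3.14], [-0.91, 2.08], [0.19, 2.58], [-1.22, 4.36], [0.22, 2.71], [-3.12, 3.12]. Speed limits (rad/s): [2.57, 2.57, 3.14, 3.14, 3.14, 3.14].

INTERFACE

Orientations are given as a 3x3 rotation matrix whose columns are the frame's x, y, z axes.
In Python, from station import sense, get_image, calibration, hand_in gives the robot as it stands.
- The arm moves only by the tool arm_command, never from a script. Its argument "deltas" is one flat list of numbers, 7 for each row, row after row: the gripper command: -1 is fully open, 1 is shut, values between are in proportion, then the shift along the tool's x, y, z in mm, then the turn, a rotation vector about the tool's x, y, z in degrees. A call has 1 to 8 rows; each row is the pose to reach, as a shift and turn from the pose commanded when the call began, along the tool's axes at that moment; what a row does not reach only later rows make up. A row lasts 1/8 s, in which the tool goes at most 62.5 mm and 10.7 degrees, less where a joint would pass 70% of its speed; a pose out of reach is approached as far as the arm can. A call with a gripper value outside its range is refused whole. The fingers move at their own pace and stop on an object; "squeeze" is the grip in N (left out, the last holds). Time passes only in rows, so rows that repeat a pose let the fingers close. It gives the time, the measured TCP pose, the force and the opening at its end, in the units of the state.
- sense(): the state, without advancing time (a new reading comes with each control period).
- get_image(name): name is "scene" or "side" or "wrist"; returns the picture (420x560x3 uint8, red, green, blue); there is no depth.
- calibration(name): a dict with "K" (3x3 intrinsics, pixels), "R" (3x3) and "t" (3): a world point X has camera coordinates R X + t. Camera axes: x right, y down, z forward; pixel columns grow to the right and rows downward; lengths in m; the calibration is good to about 2 mm. A picture is of the moment at which its call begins: read the wrist's pose just before it. calibration takes no time and is no camera call; for the wrist camera it gives the pose at the moment of the call.
- hand_in(): hands the job in, once; it reports no verdict.
The state is a dict: "time_s": time; "joint_pos": joint angles; "qvel": joint speeds; "joint_efforts": joint torques, N m; "tool_pos": TCP position; "tool_rot": TCP orientation; "wrist_force": force on the tool from outside, world axes, zero at the start; "ft_torque": the same for the moment, N m; "width": finger opening in m.
Only numpy, scipy, OpenCV 4.12 (cv2) and the standard library are available. Lean on these libraries where they do the work, as an engineer would, in place of code of your own. Each camera call takes 0.05 s, during which the arm holds its last target.

## Working session

There is one attempt and no reset: what is moved stays moved. The work goes in short steps, Python scripts to look and compute and a tool call to move; the robot and the scene stay as the last step left them, time stands still between calls to the robot, and variables do not carry over. Pictures are saved under pics/ and viewed, and the job is handed in when it is done.

Besides the shell and the picture viewer there is one more tool, called as name(argument=value, ...), one argument or row to a line, values as JSON. arm_command: Moves the arm, as the interface text tells. Its arguments: {"type":"object","properties":{"deltas":{"type":"array"},"squeeze":{"type":"number"}},"required":["deltas"]}

```bash
ls; mkdir -p pics
python3 - <<'E'
from station import *
import cv2
s=sense(); print(s)
for n in("scene","side","wrist"):
    c=calibration(n); print(n,c)
    im=get_image(n); cv2.imwrite(f"pics/a_{n}.png",im[:,:,::-1])
E
```

```text
pics
{'time_s': 0.0, 'joint_pos': array([ 9.44197006e-01,  2.59326325e-01,  1.53609963e+00, -7.11248395e-06,
        1.34800200e+00, -2.02805974e-01]), 'qvel': array([-3.60051163e-05, -3.14962230e-04,  2.17151119e-03,  1.81301976e-03,
       -2.42966391e-03, -9.77544706e-04]), 'joint_efforts': array([-9.61698424e-04, -4.46032798e+01, -2.90572554e+01, -3.32487916e-04,
        1.18881842e-02,  3.39356745e-05]), 'tool_pos': array([0.22583431, 0.50090813, 0.23047703]), 'tool_rot': array([[-9.11536053e-01,  4.11218772e-01, -1.07059302e-03],
       [ 4.11220006e-01,  9.11534906e-01, -1.49071434e-03],
       [ 3.62873187e-04, -1.79908914e-03, -9.99998316e-01]]), 'wrist_force': array([ 0.95246335, -0.22566963,  0.31010779]), 'ft_torque': array([-0.0178527 , -0.02798119, -0.05286597]), 'width': 0.08558112413029996}
scene {'K': array([[498.37836642,   0.        , 282.63203064],
       [  0.        , 498.37836642, 208.54248206],
       [  0.        ,   0.        ,   1.        ]]), 'R': array([[ 0.61794148, -0.78614845, -0.01090639],
       [-0.45906169, -0.34950816, -0.81676582],
       [ 0.63828731,  0.50972019, -0.57686623]]), 't': array([-0.23707755,  0.29459895,  0.98287646])}
side {'K': array([[439.82914426,   0.        , 281.94882308],
       [  0.        , 439.82914426, 208.93577368],
       [  0.        ,   0.        ,   1.        ]]), 'R': array([[ 0.9815642 , -0.19077904,  0.0116221 ],
       [-0.06886052, -0.40970266, -0.90961638],
       [ 0.17829734,  0.89204657, -0.41528661]]), 't': array([-0.41847179,  0.12838621,  1.06410967])}
wrist {'K': array([[314.81502014,   0.        , 277.93888568],
       [  0.        , 314.81502014, 211.98344874],
       [  0.        ,   0.        ,   1.        ]]), 'R': array([[ 0.41214217,  0.91111863, -0.00129369],
       [ 0.86610367, -0.39133819,  0.31099655],
       [ 0.28284849, -0.12929526, -0.95041016]]), 't': array([-0.5490468 , -0.04065568,  0.3797919 ])}
```

View pics/a_scene.png

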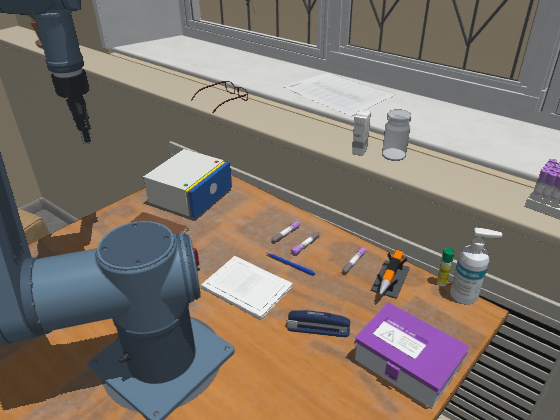

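View pics/a_side.png

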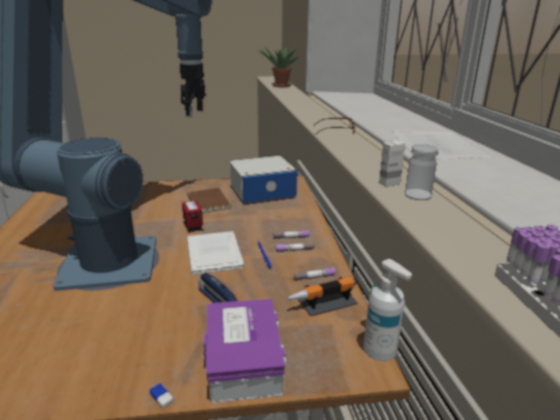

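View pics/a_wrist.png

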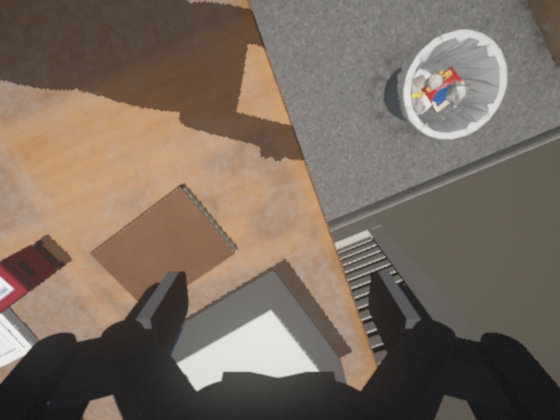

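```bash
cat > h.py <<'E'
from station import *
import cv2, numpy as np
def ray(c,uv):
    uv=np.atleast_2d(np.array(uv,float)); d=np.c_[(uv-c['K'][:2,2])/c['K'][0,0],np.ones(len(uv))]@c['R']
    return -c['R'].T@c['t'], d/np.linalg.norm(d,axis=1)[:,None]
def plane(c,uv,z):
    o,d=ray(c,uv); return o+d*((z-o[2])/d[:,2])[:,None]
def tri(c1,u1,c2,u2):
    o1,d1=ray(c1,u1);o2,d2=ray(c2,u2);d1=d1[0];d2=d2[0]
    s=np.linalg.lstsq(np.c_[d1,-d2],o2-o1,rcond=None)[0]
    a=o1+s[0]*d1;b=o2+s[1]*d2
    return (a+b)/2,np.linalg.norm(a-b)
def proj(c,X):
    p=np.atleast_2d(X)@c['R'].T+c['t']; q=p@c['K'].T; return q[:,:2]/q[:,2:]
def crop(im,x0,y0,x1,y1,s,name):
    cv2.imwrite(name,cv2.resize(im[y0:y1,x0:x1,::-1],None,fx=s,fy=s,interpolation=cv2.INTER_CUBIC))
E
python3 - <<'E'
from h import *
a=cv2.imread("pics/a_scene.png")[:,:,::-1]; b=cv2.imread("pics/a_side.png")[:,:,::-1]
crop(a,130,130,290,240,5,"pics/b1.png"); crop(a,260,200,420,310,5,"pics/b2.png")
crop(b,210,140,370,260,5,"pics/b3.png"); crop(b,230,220,370,320,5,"pics/b4.png")
cs=calibration("scene");cd=calibration("side")
print(plane(cs,[[285,232],[306,243],[353,260],[390,275]],.01))
print(plane(cd,[[292,235],[295,247],[316,274],[325,291]],.01))
E
```

```text
[[ 0.45489987  0.04805243  0.01      ]
 [ 0.45150212 -0.02161839  0.01      ]
 [ 0.46787836 -0.14938864  0.01      ]
 [ 0.47489967 -0.24502478  0.01      ]]
[[ 0.46200853  0.04276466  0.01      ]
 [ 0.45577644 -0.02230391  0.01      ]
 [ 0.47602192 -0.1529447   0.01      ]
 [ 0.47781914 -0.22091304  0.01      ]]
```

View pics/b1.png

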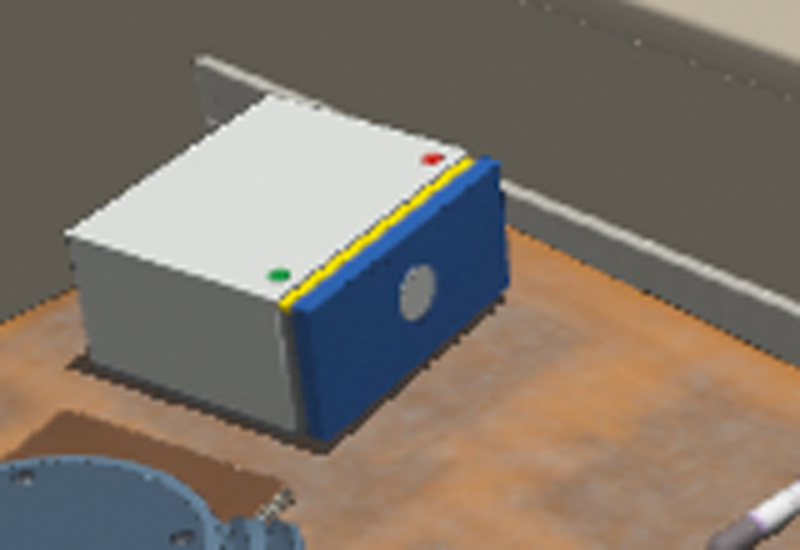

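View pics/b2.png

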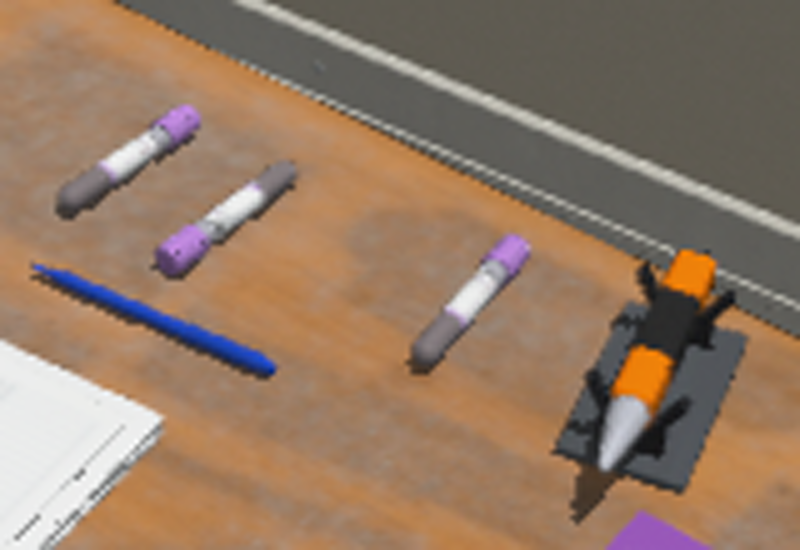

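View pics/b3.png

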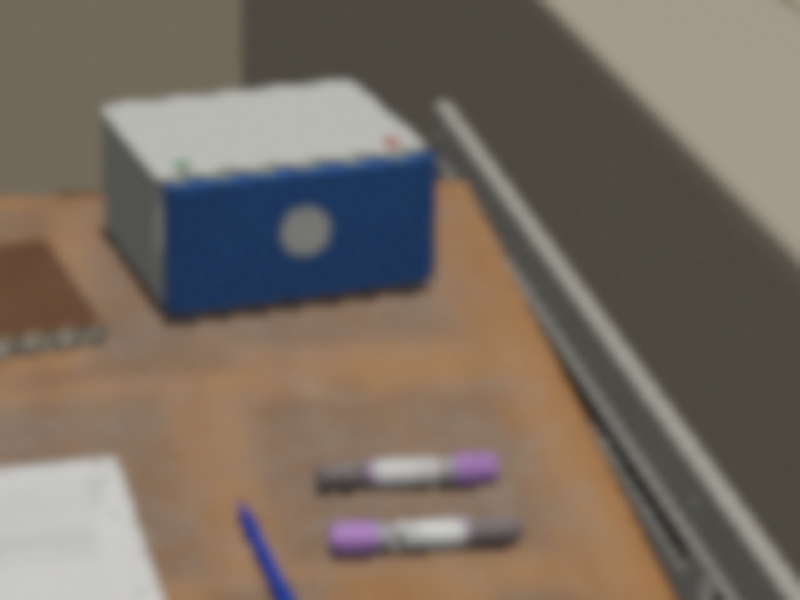

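View pics/b4.png

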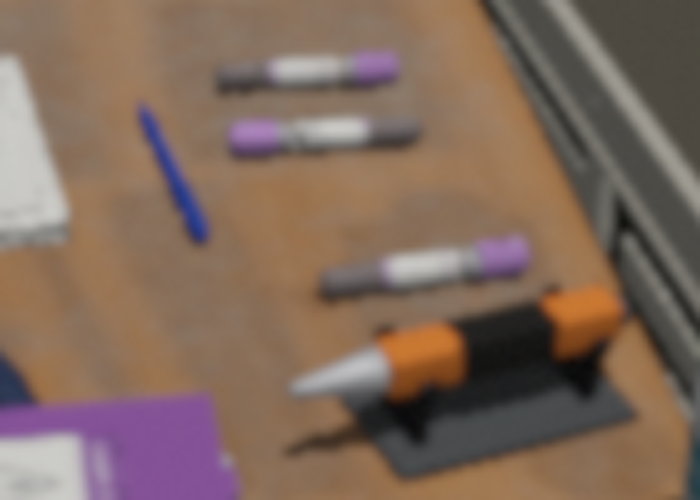

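Run:
```python
from h import *
cs=calibration("scene");cd=calibration("side")
S=lambda p,o:(np.array(p)/5+o)
P={'disc':((417,293),(306,231)),'TL':((305,312),(165,188)),'TR':((498,160),(434,153)),'green':((279,275),(182,167)),'red':((432,159),(392,142))}
for k,(a,b) in P.items():
    print(k,tri(cs,S(a,[130,130])-.4,cd,S(b,[210,140])-.4))
for nm,a,b in [('t1',((68,205),(190,115)),((225,80),(395,65))),('t2',((170,262),(290,168)),((238,138),(418,128))),('t3',((420,362),(520,243)),((325,283),(525,253))),('sty',((603,468),(700,262)),((293,388),(625,305)))]:
  for i in (0,1):
    print(nm,tri(cs,np.array(a[i])/5+[260,200],cd,np.array(b[i])/5+[230,220]), plane(cs,np.array(a[i])/5+[260,200],.0085))
```

```text
disc (array([0.44695473, 0.29556399, 0.05343501]), np.float64(0.0017562837771047707))
TL (array([0.35771025, 0.28433113, 0.09183559]), np.float64(0.0014916639751067608))
TR (array([0.53131679, 0.30875532, 0.09567208]), np.float64(0.0024479024934420984))
green (array([0.37276019, 0.32042527, 0.09236386]), np.float64(3.377435654026601e-05))
red (array([0.51138282, 0.34219066, 0.09318675]), np.float64(0.0012187028016394533))
t1 (array([0.41719133, 0.05557068, 0.00267351]), np.float64(0.0032459625309001184)) [[0.40958814 0.04941729 0.0085    ]]
t1 (array([0.50945984, 0.04658163, 0.00871565]), np.float64(0.0023346574028886386)) [[0.5080723  0.04568342 0.0085    ]]
t2 (array([ 0.41091918, -0.01467692,  0.00594579]), np.float64(0.004752974805630505)) [[ 0.40548435 -0.01857128  0.0085    ]]
t2 (array([ 0.50455332, -0.02156413,  0.00808489]), np.float64(0.0018264120276949764)) [[ 0.50285396 -0.022639    0.0085    ]]
t3 (array([ 0.4259714 , -0.15099626,  0.00471652]), np.float64(0.005146435574895032)) [[ 0.41905387 -0.15499625  0.0085    ]]
t3 (array([ 0.52260517, -0.14760582,  0.00968762]), np.float64(0.0018919805097497625)) [[ 0.52258548 -0.14766012  0.0085    ]]
sty (array([ 0.38683833, -0.26647872,  0.03503194]), np.float64(0.003384848889554505)) [[ 0.4098843  -0.25673684  0.0085    ]]
sty (array([ 0.53709542, -0.23523922,  0.03521269]), np.float64(0.005650342619191686)) [[ 0.56354157 -0.22507103  0.0085    ]]
```

```bash
cat >> h.py <<'E'
from scipy.spatial.transform import Rotation as Ro
def down(a):  # tool down with tool y at world angle a deg
    a=np.radians(a); y=np.array([np.cos(a),np.sin(a),0]); z=np.array([0,0,-1.]); return np.c_[np.cross(y,z),y,z]
def mv(pos,R=None,s=None):
    s=s or sense(); T=s['tool_rot']; R=T if R is None else R
    print('shift',np.round(T.T@(np.array(pos)-s['tool_pos'])*1e3,1),'turn',np.round(np.degrees(Ro.from_matrix(T.T@R).as_rotvec()),1))
def st(s=None):
    s=s or sense(); print(round(s['time_s'],2),'pos',np.round(s['tool_pos'],4),'F',np.round(s['wrist_force'],1),'w',round(s['width'],4),'q',np.round(s['joint_pos'],2)); print(np.round(s['tool_rot'],3).tolist())
E
python3 - <<'E'
from h import *
s=sense();c=calibration('wrist')
print('cam in tool',s['tool_rot'].T@(-c['R'].T@c['t']-s['tool_pos']), s['tool_rot'].T@c['R'].T)
for a in(98,-82,90,-90):mv([.462,.20,.25],down(a))
E
```

```text
cam in tool [ 0.07884365 -0.00015828 -0.14230182] [[-1.00155465e-03 -9.50301909e-01 -3.11328250e-01]
 [ 9.99999450e-01 -1.04846735e-03 -1.66819723e-05]
 [-3.10564596e-04 -3.11328096e-01  9.50302436e-01]]
shift [-339.  -177.3  -19.2] turn [ -0.1  -0.  -32.3]
shift [-339.  -177.3  -19.2] turn [-1.000e-01  1.000e-01  1.477e+02]
shift [-339.  -177.3  -19.2] turn [ -0.1  -0.  -24.3]
shift [-339.  -177.3  -19.2] turn [-0.000e+00  1.000e-01  1.557e+02]
```

arm_command(
  deltas=[1,-50,-25,-19,0,0,-5,1,-100,-52,-19,0,0,-10,1,-155,-80,-19,0,0,-16,1,-210,-110,-19,0,0,-22,1,-260,-136,-19,0,0,-28,1,-310,-160,-19,0,0,-32.3,1,-339,-177,-19,0,0,-32.3,1,-339,-177,-19,0,0,-32.3],
  squeeze=40,
)

```text
time_s: 1.15
tool_pos: [0.4636, 0.1986, 0.2498]
tool_rot: [[-0.991, -0.136, -0.001], [-0.136, 0.991, -0.001], [0.001, -0.0, -1.0]]
wrist_force: [-0.9, 0.4, 0.2]
width: 0.0003
```

Run:
```python
from h import *
st()
c=calibration('wrist');im=get_image('wrist');cv2.imwrite('pics/c1.png',im[:,:,::-1]); print(c['R'].tolist(),c['t'].tolist())
```

```text
1.15 pos [0.4636 0.1986 0.2498] F [-0.9  0.4  0.2] w 0.0003 q [ 0.18  0.16  1.61 -0.    1.37 -1.52]
[[-0.991, -0.136, -0.001], [-0.136, 0.991, -0.001], [0.001, -0.0, -1.0]]
[[-0.13457403213740143, 0.9909035088170598, -0.0002570764916371365], [0.9418053577187294, 0.1279866841132752, 0.3108409188990194], [0.30804625958868526, 0.04158899979236864, -0.9504619177272133]] [-0.13360528134769814, -0.5088365499488771, 0.24626362631508117]
```

View pics/c1.png

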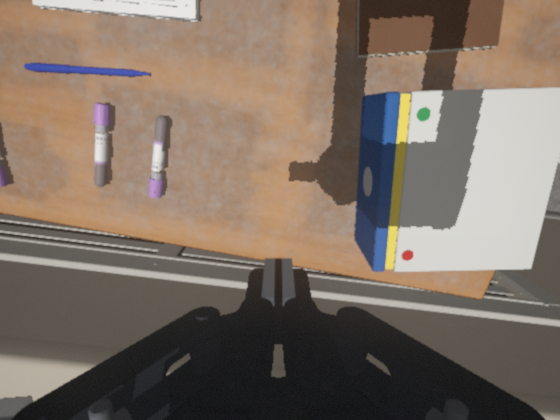

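Run:
```python
from h import *
R=np.array([[-0.13457403213740143, 0.9909035088170598, -0.0002570764916371365], [0.9418053577187294, 0.1279866841132752, 0.3108409188990194], [0.30804625958868526, 0.04158899979236864, -0.9504619177272133]]);t=np.array([-0.13360528134769814, -0.5088365499488771, 0.24626362631508117])
c=dict(R=R,t=t,K=calibration('wrist')['K'])
im=cv2.imread('pics/c1.png');hsv=cv2.cvtColor(im,cv2.COLOR_BGR2HSV)
def m(lo,hi):
    k=cv2.inRange(hsv,lo,hi);k[270:]=0;return k
y=m((22,120,80),(35,255,255));y[:,:380]=0
ys,xs=np.nonzero(y);pts=np.c_[xs,ys].astype(np.float32)
print('yellow',cv2.minAreaRect(pts))
P=plane(c,pts,.091)
for r in (95,110,150,200,240,260):
    q=xs[ys==r]
    if len(q): print(r,q.min(),q.max(),plane(c,[[q.min(),r],[q.max()+1,r]],.0945).round(4).tolist())
mu=P.mean(0);u,sv,v=np.linalg.svd(P-mu);print('groove',mu,v[0],np.degrees(np.arctan2(v[0,1],v[0,0])), ((P-mu)@v[0]).min(),((P-mu)@v[0]).max(),((P-mu)@v[1]).min(),((P-mu)@v[1]).max())
for n,k in (('g',m((50,100,60),(85,255,255))),('r',m((0,150,80),(6,255,255))|m((174,150,80),(180,255,255)))):
    k[:,:390]=0
    q=np.argwhere(k)[:,::-1]; print(n,len(q),q.mean(0),plane(c,q.mean(0)+.5,.095))
cs=calibration('scene')
for n,w,sc in (('g',(423,114),(185.8,185)),('r',(407.,255),(216.4,161.8)),('disc',(368,182),(213.4,188.6))): print(n,tri(c,w,cs,sc))
```

```text
yellow ((396.9179992675781, 181.44224548339844), (9.358611106872559, 176.41590881347656), 5.667285442352295)
95 401 409 [[0.359, 0.2938, 0.0945], [0.3579, 0.3017, 0.0945]]
110 400 408 [[0.3714, 0.2961, 0.0945], [0.3704, 0.3041, 0.0945]]
150 396 404 [[0.4066, 0.3014, 0.0945], [0.4055, 0.3098, 0.0945]]
200 392 399 [[0.4545, 0.3097, 0.0945], [0.4534, 0.3175, 0.0945]]
240 388 395 [[0.4966, 0.3161, 0.0945], [0.4955, 0.3242, 0.0945]]
260 386 393 [[0.519, 0.3195, 0.0945], [0.5179, 0.3278, 0.0945]]
groove [0.43550226 0.31141352 0.091     ] [9.87292293e-01 1.58914843e-01 2.85091998e-29] 9.143915465225469 -0.0792967092981719 0.09636411234360416 -0.004301784672795614 0.004238075898305928
g 108 [423.21296296 113.75      ] [[0.37214412 0.31803202 0.095     ]]
r 59 [407.11864407 254.74576271] [[0.51044914 0.34026672 0.095     ]]
g (array([0.37201269, 0.31833979, 0.09232552]), np.float64(0.00037419384242591656))
r (array([0.51188678, 0.34148632, 0.09118556]), np.float64(6.55423466051737e-05))
disc (array([0.4483323 , 0.29629277, 0.05007805]), np.float64(0.0005063354265875785))
```

Run:
```python
from h import *
mv([.4532,.2553,.055],down(99.15))
```

```text
shift [  1.5  56.2 194.9] turn [ 0.  -0.1 -1.3]
```

arm_command(
  deltas=[1,1.5,15,55,0,0,-1.3,1,1.5,30,110,0,0,-1.3,1,1.5,50,160,0,0,-1.3,1,1.5,56,195,0,0,-1.3,1,1.5,56,195,0,0,-1.3],
)

```text
time_s: 1.82
tool_pos: [0.4497, 0.2565, 0.0529]
tool_rot: [[-0.986, -0.164, -0.007], [-0.164, 0.986, -0.002], [0.007, -0.001, -1.0]]
wrist_force: [-0.4, 0.2, 0.4]
width: 0.0001
```

arm_command(
  deltas=[1,0,10,0,0,0,0,1,0,20,0,0,0,0,1,0,24,0,0,0,0,1,0,26,0,0,0,0,1,0,28,0,0,0,0],
)

```text
time_s: 2.45
tool_pos: [0.4496, 0.2833, 0.0566]
tool_rot: [[-0.987, -0.162, 0.002], [-0.162, 0.987, 0.0], [-0.002, -0.0, -1.0]]
wrist_force: [0.1, -3.4, 7.4]
width: -0.0002
```

arm_command(
  deltas=[1,0,2,0,0,0,0,1,0,3,0,0,0,0,1,0,3,0,0,0,0],
)

```text
time_s: 2.82
tool_pos: [0.4491, 0.2861, 0.0566]
tool_rot: [[-0.987, -0.162, 0.002], [-0.162, 0.987, 0.0], [-0.002, -0.0, -1.0]]
wrist_force: [0.8, -2.1, 6.6]
width: 0.0003
```

arm_command(
  deltas=[1,0,2,0,0,0,0,1,0,3,0,0,0,0,1,0,3,0,0,0,0],
)

```text
time_s: 3.2
tool_pos: [0.4489, 0.2878, 0.0566]
tool_rot: [[-0.987, -0.162, 0.002], [-0.162, 0.987, -0.002], [-0.002, -0.002, -1.0]]
wrist_force: [0.6, -8.9, 7.5]
width: -0.0003
```

arm_command(
  deltas=[1,0,1,0,0,0,0,1,0,1,0,0,0,0],
)

```text
time_s: 3.45
tool_pos: [0.4488, 0.288, 0.0566]
tool_rot: [[-0.987, -0.162, 0.002], [-0.162, 0.987, -0.003], [-0.002, -0.004, -1.0]]
wrist_force: [2.3, -13.1, 9.7]
width: 0.0001
```

arm_command(
  deltas=[1,0,-12,0,0,0,0,1,0,-25,0,0,0,0,1,0,-45,0,0,0,0,1,0,-70,0,0,0,0,1,0,-95,0,0,0,0,1,0,-120,0,0,0,0,1,0,-145,0,0,0,0,1,0,-155,0,0,0,0],
)

```text
time_s: 4.45
tool_pos: [0.4725, 0.1361, 0.0552]
tool_rot: [[-0.987, -0.16, -0.0], [-0.16, 0.987, 0.0], [0.0, 0.0, -1.0]]
wrist_force: [0.1, 0.1, -0.2]
width: -0.0004
```

Run:
```python
from h import *
st()
im=get_image('scene');cv2.imwrite('pics/d1.png',im[:,:,::-1])
im=get_image('side');cv2.imwrite('pics/d2.png',im[:,:,::-1])
mv([.49,.08,.26],down(90))
```

```text
4.45 pos [0.4725 0.1361 0.0552] F [ 0.1  0.1 -0.2] w -0.0004 q [ 0.05  0.35  1.89  0.    0.89 -1.68]
[[-0.987, -0.16, -0.0], [-0.16, 0.987, 0.0], [0.0, 0.0, -1.0]]
shift [  -8.1  -58.7 -204.8] turn [ 0.  -0.   9.2]
```

View pics/d1.png

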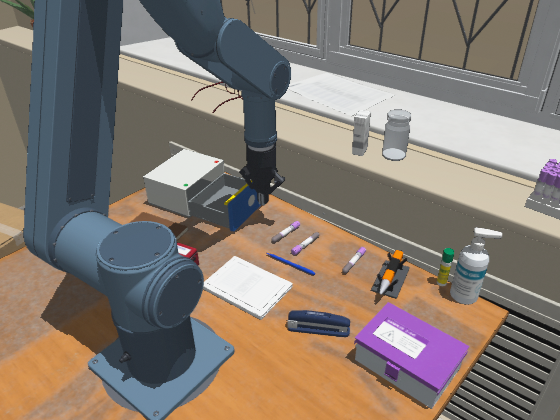

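arm_command(
  deltas=[-1,0,-10,-60,0,0,3,-1,-2,-40,-120,0,0,6,-1,-3,-80,-170,0,0,9.2,-1,-5,-120,-205,0,0,9.2,-1,-5,-150,-205,0,0,9.2,-1,-5,-150,-205,0,0,9.2],
)

```text
time_s: 5.3
tool_pos: [0.5021, -0.0107, 0.2606]
tool_rot: [[-1.0, 0.0, 0.001], [0.0, 1.0, -0.0], [-0.001, -0.0, -1.0]]
wrist_force: [0.4, -0.1, -1.0]
width: 0.0852
```

```bash
cat >> h.py <<'E'
import pickle
def shot(name,cam='wrist'):
    s=sense();c=calibration(cam);im=get_image(cam);cv2.imwrite(f'pics/{name}.png',im[:,:,::-1]);pickle.dump((s,c),open(f'pics/{name}.pkl','wb'));return s,c,im
def load(name):
    s,c=pickle.load(open(f'pics/{name}.pkl','rb'));return s,c,cv2.imread(f'pics/{name}.png')[:,:,::-1]
E
python3 - <<'E'
from h import *
st(); shot('e1')
E
```

```text
5.3 pos [ 0.5021 -0.0107  0.2606] F [ 0.4 -0.1 -1. ] w 0.0852 q [-0.24  0.15  1.6   0.    1.39 -1.81]
[[-1.0, 0.0, 0.001], [0.0, 1.0, -0.0], [-0.001, -0.0, -1.0]]
```

View pics/e1.png

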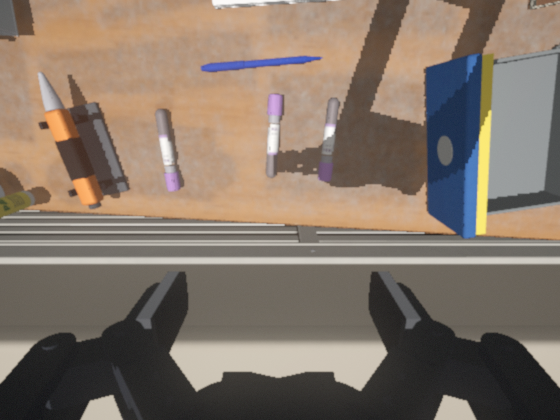

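```bash
cat >> h.py <<'E'
def caps(im,box):
    h=cv2.cvtColor(np.ascontiguousarray(im),cv2.COLOR_RGB2HSV);k=cv2.inRange(h,(125,50,50),(150,200,255));z=np.zeros_like(k);x0,y0,x1,y1=box;z[y0:y1,x0:x1]=k[y0:y1,x0:x1]
    n,l,s,c=cv2.connectedComponentsWithStats(z);return sorted([tuple(c[i].round(1))+(int(s[i,4]),) for i in range(1,n) if s[i,4]>15])
E
python3 - <<'E'
from h import *
s,c,im=load('e1'); cs=calibration('scene'); sc=cv2.imread('pics/a_scene.png')[:,:,::-1]
a=caps(im,(100,60,420,210));b=caps(sc,(250,200,400,300));print(a,b)
for p,q in zip(a,b[::-1]): print(tri(c,p[:2],cs,q[:2]),plane(c,[p[:2]],.0085))
for e in ([(333,98),(326,180)],[(276,94),(271,176)],[(163,110),(174,190)]):
    P=plane(c,e,.0085);d=P[1]-P[0];print(P.mean(0).round(4),np.linalg.norm(d).round(4),np.degrees(np.arctan2(d[1],d[0])).round(1))
E
```

```text
[(np.float64(172.1), np.float64(181.3), 210), (np.float64(274.7), np.float64(104.4), 279), (np.float64(325.0), np.float64(171.2), 206)] [(np.float64(295.5), np.float64(224.4), 42), (np.float64(296.1), np.float64(249.5), 69), (np.float64(361.6), np.float64(250.5), 43)]
(array([ 0.51148334, -0.14673898,  0.00902114]), np.float64(0.0011588823479909461)) [[ 0.51116298 -0.14647202  0.0085    ]]
(array([ 0.41841812, -0.01513129,  0.00743493]), np.float64(0.00031791937319911853)) [[ 0.4183357  -0.01499365  0.0085    ]]
(array([0.49873056, 0.04776594, 0.0085035 ]), np.float64(0.0012675597123713454)) [[0.49835565 0.048277   0.0085    ]]
[0.4605 0.0519 0.0085] 0.0985 -2.1
[ 0.4556 -0.0167  0.0085] 0.0979 -3.9
[ 0.4736 -0.1467  0.0085] 0.0981 1.7
```

Run:
```python
from h import *
mv([.4605,.0519,.004],down(87.9))
```

```text
shift [ 40.8  61.2 256.1] turn [ 0.  -0.   2.1]
```

arm_command(
  deltas=[-0.2,20,30,55,0,0,2.1,-0.2,41,61,110,0,0,2.1,-0.2,41,61,160,0,0,2.1,-0.2,41,61,205,0,0,2.1,-0.2,41,61,225,0,0,2.1,-0.2,41,61,225,0,0,2.1],
)

```text
time_s: 6.1
tool_pos: [0.4583, 0.0528, 0.0335]
tool_rot: [[-0.999, 0.033, -0.005], [0.033, 0.999, 0.001], [0.005, 0.001, -1.0]]
wrist_force: [-1.1, -0.5, 0.8]
width: 0.0512
```

Run:
```python
from h import *
st();mv([.4605,.0519,.004],down(87.9));shot('f1')
```

```text
6.1 pos [0.4583 0.0528 0.0335] F [-1.1 -0.5  0.8] w 0.0512 q [-0.13  0.35  1.98  0.    0.82 -1.67]
[[-0.999, 0.033, -0.005], [0.033, 0.999, 0.001], [0.005, 0.001, -1.0]]
shift [-2.4 -0.9 29.5] turn [ 0.1 -0.3  0.2]
```

View pics/f1.png

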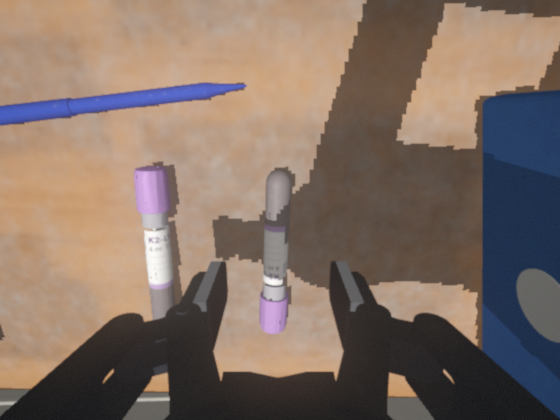

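arm_command(
  deltas=[-0.2,-1,-1,15,0,0,0,-0.2,-2,-1,29,0,0,0,-0.2,-2,-1,29,0,0,0,1,-2,-1,29,0,0,0,1,-2,-1,29,0,0,0,1,-2,-1,29,0,0,0,1,-2,-1,29,0,0,0],
  squeeze=30,
)

```text
time_s: 7.02
tool_pos: [0.463, 0.05, 0.007]
tool_rot: [[-0.999, 0.035, 0.001], [0.035, 0.999, -0.0], [-0.001, -0.0, -1.0]]
wrist_force: [-1.3, 1.0, 6.4]
width: 0.0176
```

Run:
```python
from h import *
st()
w=np.array([-.9873,-.1589])
ctr=np.array([.4536,.2529])
for k in(.042,0,-.042):
    p=ctr+w*k;print(p);mv([*p,.15],down(9.15))
```

```text
7.03 pos [0.463 0.05  0.007] F [-1.3  1.   6.4] w 0.0176 q [-0.13  0.4   2.    0.    0.75 -1.67]
[[-0.999, 0.035, 0.001], [0.035, 0.999, -0.0], [-0.001, -0.0, -1.0]]
[0.4121334 0.2462262]
shift [  57.5  194.3 -143.1] turn [ 0.   0.1 78.9]
[0.4536 0.2529]
shift [  16.3  202.4 -143. ] turn [ 0.   0.1 78.9]
[0.4950666 0.2595738]
shift [ -24.9  210.5 -143. ] turn [ 0.   0.1 78.9]
```

arm_command(
  deltas=[1,0,0,-50,0,0,5,1,0,10,-100,0,0,15,1,0,40,-143,0,0,25,1,-5,80,-143,0,0,35,1,-10,120,-143,0,0,45,1,-15,160,-143,0,0,55,1,-20,190,-143,0,0,65,1,-25,210,-143,0,0,75],
)

```text
time_s: 8.02
tool_pos: [0.4947, 0.2606, 0.1492]
tool_rot: [[-0.221, 0.975, -0.0], [0.975, 0.221, 0.0], [0.0, -0.0, -1.0]]
wrist_force: [0.9, -0.2, -1.1]
width: 0.0177
```

Run:
```python
from h import *
st();mv([.4951,.2596,.15],down(9.15));shot('g1')
```

```text
8.03 pos [0.4947 0.2606 0.1492] F [ 0.9 -0.2 -1.1] w 0.0177 q [0.29 0.34 1.63 0.   1.17 0.06]
[[-0.221, 0.975, -0.0], [0.975, 0.221, 0.0], [0.0, -0.0, -1.0]]
shift [-1.   0.2 -0.8] turn [-0.  -0.   3.6]
```

View pics/g1.png

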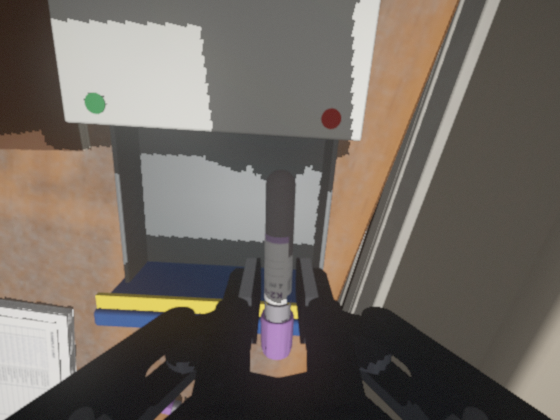

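Run:
```python
from h import *
s,c,im=load('g1')
ex=np.array([-.1589,.9873,0]);ey=np.array([-.9873,-.1589,0])
o=np.array([.4439,.3128,0])+ex*.07425
f=lambda P:np.c_[(P-o)@ex,(P-o)@ey].round(4)
print('origin',o)
print('floor front',f(plane(c,[[148,264],[240,267]],.014)))
print('side L/R floor',f(plane(c,[[142,155],[147,240],[330,170],[318,240]],.014)))
print('yellow edge',f(plane(c,[[100,296],[240,300]],.095)))
print('box edge',f(plane(c,[[75,122],[360,138]],.095)))
print('dots',f(plane(c,[[95,102.5],[331,118.5]],.095)))
print('walltop LR',f(plane(c,[[117,170],[332,180]],.055)))
print('TCP target',f(np.array([[.4951,.2596,0]])))
```

```text
origin [0.43210168 0.38610703 0.        ]
floor front [[-0.207   0.0806]
 [-0.2047 -0.0095]]
side L/R floor [[-0.1005  0.0788]
 [-0.1814  0.0798]
 [-0.1035 -0.087 ]
 [-0.1713 -0.0832]]
yellow edge [[-0.1905  0.0822]
 [-0.1876 -0.0184]]
box edge [[-0.0699  0.0836]
 [-0.0686 -0.0886]]
dots [[-0.058   0.0703]
 [-0.0583 -0.0696]]
walltop LR [[-0.1063  0.0813]
 [-0.1039 -0.0821]]
TCP target [[-0.1349 -0.0421]]
```

arm_command(
  deltas=[1,-1,0,40,0,0,3.6,1,-1,0,80,0,0,3.6,1,-1,0,110,0,0,3.6,1,-1,0,122,0,0,3.6,1,-1,0,128,0,0,3.6,1,-1,0,128,0,0,3.6,0.3,-1,0,128,0,0,3.6,0.3,-1,0,128,0,0,3.6],
)

```text
time_s: 9.07
tool_pos: [0.4956, 0.2583, 0.0222]
tool_rot: [[-0.164, 0.986, 0.002], [0.986, 0.164, 0.0], [0.0, 0.002, -1.0]]
wrist_force: [0.7, 0.8, -0.7]
width: 0.0297
```

arm_command(
  deltas=[0.3,0,0,-20,0,0,0,0.3,0,0,-70,0,0,0,0.3,0,0,-120,0,0,0,0.3,0,0,-150,0,0,0],
)

```text
time_s: 9.57
tool_pos: [0.4961, 0.2585, 0.1747]
tool_rot: [[-0.164, 0.986, 0.004], [0.986, 0.164, 0.001], [0.0, 0.004, -1.0]]
wrist_force: [0.2, 0.1, -1.2]
width: 0.0296
```

Run:
```python
from h import *
st();shot('h1');mv([.4556,-.0167,.05],down(86.1))
```

```text
9.57 pos [0.4961 0.2585 0.1747] F [ 0.2  0.1 -1.2] w 0.0296 q [ 0.28  0.32  1.6  -0.    1.22  0.12]
[[-0.164, 0.986, 0.004], [0.986, 0.164, 0.001], [0.0, 0.004, -1.0]]
shift [-265.3  -88.   127. ] turn [  0.5   0.3 -76.7]
```

View pics/h1.png

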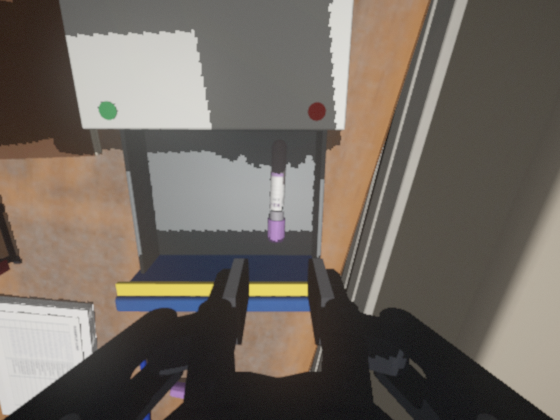

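arm_command(
  deltas=[-0.2,-30,-10,0,0,0,-10,-0.2,-70,-22,0,0,0,-20,-0.2,-110,-35,0,0,0,-30,-0.2,-150,-50,0,0,0,-40,-0.2,-190,-63,0,0,0,-50,-0.2,-230,-76,0,0,0,-60,-0.2,-265,-88,30,0.5,0.3,-70,-0.2,-265,-88,55,0.5,0.3,-76.7],
)

```text
time_s: 10.62
tool_pos: [0.4516, -0.02, 0.1161]
tool_rot: [[-0.998, 0.066, -0.008], [0.066, 0.998, -0.004], [0.007, -0.004, -1.0]]
wrist_force: [-1.0, 0.4, 0.2]
width: 0.0514
```

Run:
```python
from h import *
st();s,c,im=shot('i1');print([ (k,plane(c,[k[:2]],.0085).round(4).tolist()) for k in caps(im,(0,0,560,330))]);mv([.4556,-.0167,.006],down(86.1))
```

```text
10.62 pos [ 0.4516 -0.02    0.1161] F [-1.   0.4  0.2] w 0.0514 q [-0.29  0.21  1.92 -0.01  1.03 -1.79]
[[-0.998, 0.066, -0.008], [0.066, 0.998, -0.004], [0.007, -0.004, -1.0]]
[((np.float64(143.4), np.float64(282.6), 437), [[0.5124, -0.1467, 0.0085]]), ((np.float64(282.4), np.float64(170.2), 609), [[0.4189, -0.0152, 0.0085]])]
shift [ -7.3   2.5 107. ] turn [-0.1 -0.7  0.3]
```

View pics/i1.png

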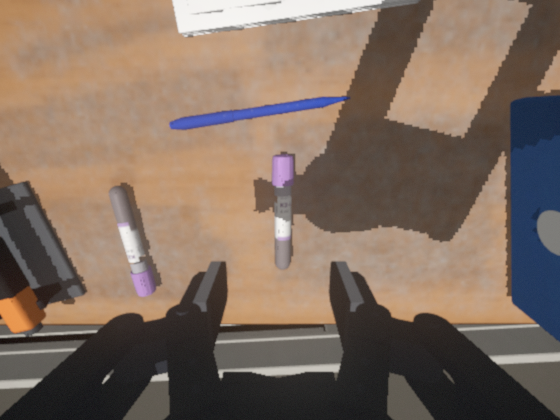

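arm_command(
  deltas=[-0.2,-2,0,40,0,0,0,-0.2,-2,0,75,0,0,0,-0.2,-2,0,100,0,0,0,-0.2,-2,0,112,0,0,0,1,-2,0,112,0,0,0,1,-2,0,112,0,0,0,1,-2,0,112,0,0,0,1,-2,0,112,0,0,0],
)

```text
time_s: 11.68
tool_pos: [0.4535, -0.0183, 0.0053]
tool_rot: [[-0.998, 0.068, -0.007], [0.068, 0.998, -0.003], [0.007, -0.004, -1.0]]
wrist_force: [-0.9, 1.2, 6.7]
width: 0.0178
```

Run:
```python
from h import *
st()
mv([.4536,.2529,.15],down(9.15))
mv([.4536,.2529,.0225],down(9.15))
```

```text
11.68 pos [ 0.4535 -0.0183  0.0053] F [-0.9  1.2  6.7] w 0.0178 q [-0.28  0.39  2.02 -0.01  0.74 -1.78]
[[-0.998, 0.068, -0.007], [0.068, 0.998, -0.003], [0.007, -0.004, -1.0]]
shift [  19.2  270.1 -145.6] turn [-0.4 -0.2 77. ]
shift [ 18.4 270.6 -18.1] turn [-0.4 -0.2 77. ]
```

arm_command(
  deltas=[1,0,0,-50,0,0,5,1,0,10,-110,0,0,15,1,5,50,-146,0,0,25,1,10,100,-146,0,0,35.5,1,14,150,-146,0,0,46,1,17,200,-146,0,0,56.5,1,19,245,-146,-0.2,-0.1,67,1,19,270,-146,-0.4,-0.2,77],
)

```text
time_s: 12.68
tool_pos: [0.4527, 0.2551, 0.1497]
tool_rot: [[-0.186, 0.983, -0.003], [0.983, 0.186, 0.0], [0.001, -0.002, -1.0]]
wrist_force: [0.2, 0.2, -0.1]
width: 0.0181
```

arm_command(
  deltas=[1,0,0,0,0,0,0,1,0,0,40,0,0,0,1,0,0,80,0,0,0,1,0,0,105,0,0,0,1,0,0,105,0,0,0],
)

```text
time_s: 13.3
tool_pos: [0.4513, 0.2512, 0.0429]
tool_rot: [[-0.192, 0.981, -0.008], [0.981, 0.192, -0.002], [-0.001, -0.008, -1.0]]
wrist_force: [-0.0, 0.4, -0.5]
width: 0.018
```

Run:
```python
from h import *
st()
mv([.4536,.2529,.0225],down(9.15));shot('j1')
```

```text
13.3 pos [0.4513 0.2512 0.0429] F [-0.   0.4 -0.5] w 0.018 q [0.29 0.41 1.84 0.   0.9  0.1 ]
[[-0.192, 0.981, -0.008], [0.981, 0.192, -0.002], [-0.001, -0.008, -1.0]]
shift [ 1.2  2.8 20.4] turn [-0.4  0.   1.9]
```

View pics/j1.png

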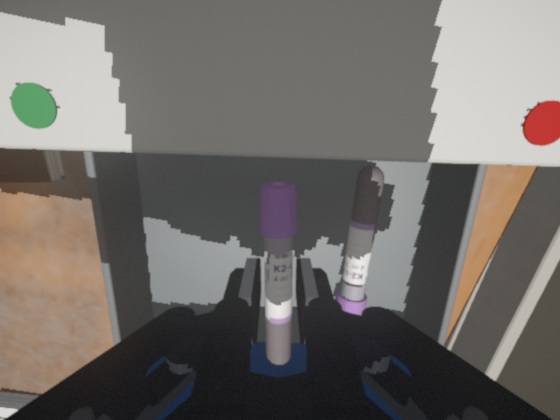

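arm_command(
  deltas=[1,0,2,12,0,0,1.5,1,0,2,19,0,0,1.5,1,0,2,19,0,0,1.5,0.3,0,2,19,0,0,1.5,0.3,0,2,19,0,0,1.5,0.3,0,2,-5,0,0,1.5,0.3,0,2,-60,0,0,1.5,0.3,0,2,-110,0,0,1.5],
)

```text
time_s: 14.35
tool_pos: [0.4551, 0.2533, 0.1562]
tool_rot: [[-0.164, 0.986, -0.003], [0.986, 0.164, -0.0], [0.0, -0.003, -1.0]]
wrist_force: [-0.6, -0.8, 0.2]
width: 0.0298
```

Run:
```python
from h import *
st();shot('k1')
mv([.4736,-.1467,.12],down(91.7))
```

```text
14.35 pos [0.4551 0.2533 0.1562] F [-0.6 -0.8  0.2] w 0.0298 q [0.29 0.27 1.71 0.   1.16 0.13]
[[-0.164, 0.986, -0.003], [0.986, 0.164, -0.0], [0.0, -0.003, -1.0]]
shift [-398.3  -51.8   42.2] turn [  0.5   0.3 -82.2]
```

View pics/k1.png

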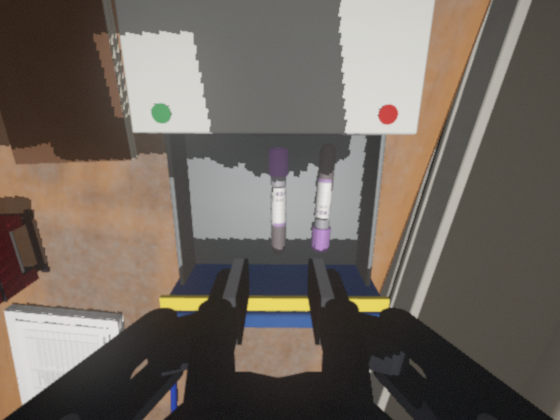

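Two tubes lie in the drawer. Next the third.

arm_command(
  deltas=[-0.2,-45,-6,-10,0,0,-10,-0.2,-95,-12,-10,0,0,-20,-0.2,-150,-19,-10,0,0,-30.5,-0.2,-205,-26,-10,0,0,-41,-0.2,-260,-34,-10,0,0,-51.5,-0.2,-315,-41,-10,0,0,-62,-0.2,-365,-48,0,0.3,0.2,-72,-0.2,-398,-52,20,0.5,0.3,-82],
)

```text
time_s: 15.4
tool_pos: [0.4701, -0.1508, 0.1354]
tool_rot: [[-0.999, 0.048, -0.007], [0.048, 0.999, -0.005], [0.007, -0.005, -1.0]]
wrist_force: [1.0, 0.2, 0.1]
width: 0.0513
```

Run:
```python
from h import *
st();s,c,im=shot('l1');print([ (k,plane(c,[k[:2]],.0085).round(4).tolist()) for k in caps(im,(0,0,560,330))]);mv([.4736,-.1467,.006],down(91.7))
```

```text
15.4 pos [ 0.4701 -0.1508  0.1354] F [1.  0.2 0.1] w 0.0513 q [-0.53  0.25  1.8  -0.01  1.1  -2.05]
[[-0.999, 0.048, -0.007], [0.048, 0.999, -0.005], [0.007, -0.005, -1.0]]
[((np.float64(18.2), np.float64(24.6), 1798), [[0.32, -0.3418, 0.0085]]), ((np.float64(286.5), np.float64(246.4), 382), [[0.5124, -0.146, 0.0085]])]
shift [ -5.7   8.2 126.2] turn [-0.3 -0.6 -3.9]
```

View pics/l1.png

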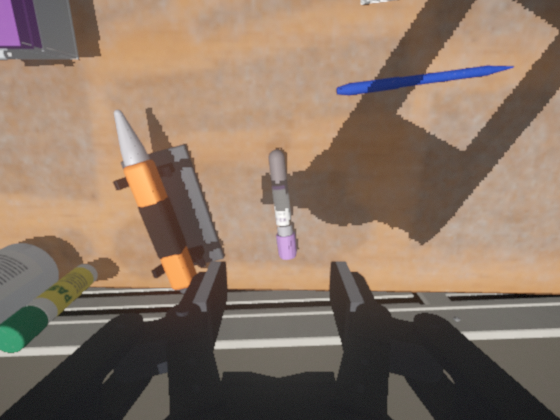

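arm_command(
  deltas=[-0.2,-2,2,0,0,0,0,-0.2,-2,2,50,0,0,0,-0.2,-2,2,95,0,0,0,-0.2,-2,2,120,0,0,0,-0.2,-2,2,124,0,0,0],
)

```text
time_s: 16.08
tool_pos: [0.4692, -0.1444, 0.0096]
tool_rot: [[-0.999, 0.053, -0.013], [0.053, 0.999, -0.001], [0.013, -0.001, -1.0]]
wrist_force: [0.2, 0.4, -0.3]
width: 0.0509
```

Run:
```python
from h import *
st();mv([.4736,-.1467,.006],down(91.7))
```

```text
16.07 pos [ 0.4692 -0.1444  0.0096] F [ 0.2  0.4 -0.3] w 0.0509 q [-0.52  0.43  1.92 -0.01  0.8  -2.03]
[[-0.999, 0.053, -0.013], [0.053, 0.999, -0.001], [0.013, -0.001, -1.0]]
shift [-4.5 -2.1  3.6] turn [-0.1 -0.7 -4.7]
```

arm_command(
  deltas=[-0.2,-3,-2,3,0,0,-4.5,-0.2,-3,-2,3,0,0,-4.5,1,-3,-2,3,0,0,-4.5,1,-3,-2,3,0,0,-4.5,1,-3,-2,3,0,0,-4.5,1,-3,-2,3,0,0,-4.5],
)

```text
time_s: 16.82
tool_pos: [0.4733, -0.1484, 0.0085]
tool_rot: [[-1.0, -0.025, -0.009], [-0.025, 1.0, -0.003], [0.009, -0.003, -1.0]]
wrist_force: [-0.1, 1.9, 7.3]
width: 0.0173
```

Run:
```python
from h import *
st()
mv([.4121,.2462,.16],down(9.15))
```

```text
16.82 pos [ 0.4733 -0.1484  0.0085] F [-0.1  1.9  7.3] w 0.0173 q [-0.52  0.44  1.92 -0.01  0.79 -2.11]
[[-1.0, -0.025, -0.009], [-0.025, 1.0, -0.003], [0.009, -0.003, -1.0]]
shift [  52.6  395.6 -152.1] turn [-0.5 -0.3 82.3]
```

arm_command(
  deltas=[1,0,0,-60,0,0,5,1,0,20,-115,0,0,15,1,10,70,-145,0,0,25,1,20,125,-152,0,0,35.5,1,30,185,-152,0,0,46,1,38,240,-152,0,0,56.5,1,46,295,-152,-0.2,-0.1,67,1,50,345,-152,-0.4,-0.2,77],
)

```text
time_s: 17.82
tool_pos: [0.4171, 0.1845, 0.1598]
tool_rot: [[-0.337, 0.941, -0.005], [0.941, 0.337, 0.0], [0.002, -0.004, -1.0]]
wrist_force: [1.9, -0.2, 0.4]
width: 0.0178
```

Run:
```python
from h import *
st();mv([.4121,.2462,.05],down(9.15))
```

```text
17.82 pos [0.4171 0.1845 0.1598] F [ 1.9 -0.2  0.4] w 0.0178 q [ 0.17  0.16  1.85  0.    1.14 -0.17]
[[-0.337, 0.941, -0.005], [0.941, 0.337, 0.0], [0.002, -0.004, -1.0]]
shift [ 59.6  16.6 109.8] turn [-0.3 -0.1 10.6]
```

arm_command(
  deltas=[1,25,8,0,0,0,4,1,50,14,0,0,0,7,1,50,14,40,0,0,7,1,50,14,80,0,0,7,1,50,14,105,0,0,7,1,50,14,105,0,0,7],
)

```text
time_s: 18.58
tool_pos: [0.4116, 0.2342, 0.0531]
tool_rot: [[-0.226, 0.974, -0.01], [0.974, 0.226, -0.001], [0.001, -0.01, -1.0]]
wrist_force: [0.3, 0.5, 1.1]
width: 0.014
```

Run:
```python
from h import *
st();mv([.4121,.2492,.0235],down(9.15));shot('m1')
```

```text
18.57 pos [0.4116 0.2342 0.0531] F [0.3 0.5 1.1] w 0.014 q [0.28 0.33 1.93 0.   0.88 0.05]
[[-0.226, 0.974, -0.01], [0.974, 0.226, -0.001], [0.001, -0.01, -1.0]]
shift [14.4  4.2 29.5] turn [-0.5 -0.   3.9]
```

View pics/m1.png

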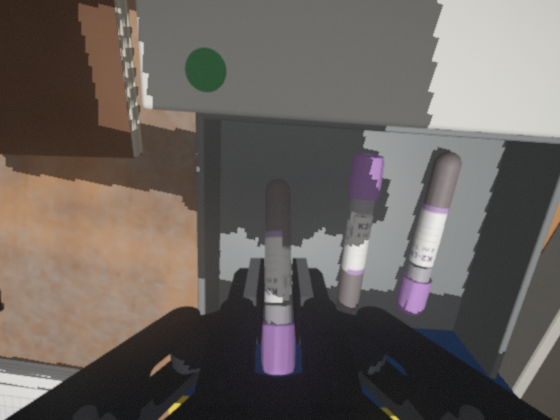

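arm_command(
  deltas=[1,7,2,0,0,0,2,1,14,3,0,0,0,3,1,14,3,12,0,0,3,1,14,3,20,0,0,3,1,14,3,20,0,0,3],
)

```text
time_s: 19.25
tool_pos: [0.4126, 0.2488, 0.0337]
tool_rot: [[-0.175, 0.985, -0.006], [0.985, 0.175, -0.0], [0.001, -0.006, -1.0]]
wrist_force: [0.3, 0.0, 2.8]
width: 0.0143
```

Run:
```python
from h import *
st();mv([.4121,.2492,.0235],down(9.15));shot('m2')
```

```text
19.25 pos [0.4126 0.2488 0.0337] F [0.3 0.  2.8] w 0.0143 q [0.31 0.38 1.93 0.   0.84 0.13]
[[-0.175, 0.985, -0.006], [0.985, 0.175, -0.0], [0.001, -0.006, -1.0]]
shift [ 0.5 -0.4 10.2] turn [-0.4 -0.1  0.9]
```

View pics/m2.png

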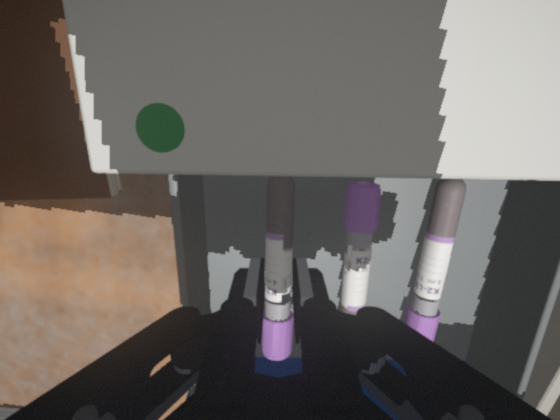

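arm_command(
  deltas=[1,0,0,3,0,0,0,1,0,0,3,0,0,0,0.3,0,0,3,0,0,0,0.3,0,0,3,0,0,0,0.3,0,0,-20,0,0,0,0.3,0,0,-70,0,0,0,0.3,0,0,-120,0,0,0,0.3,0,0,-150,0,0,0],
)

```text
time_s: 20.3
tool_pos: [0.4143, 0.2494, 0.1868]
tool_rot: [[-0.175, 0.985, -0.003], [0.985, 0.175, 0.001], [0.002, -0.003, -1.0]]
wrist_force: [0.6, -0.6, -0.6]
width: 0.0298
```

Run:
```python
from h import *
st();shot('n1');shot('n2','scene')
```

```text
20.3 pos [0.4143 0.2494 0.1868] F [ 0.6 -0.6 -0.6] w 0.0298 q [0.31 0.18 1.75 0.   1.21 0.13]
[[-0.175, 0.985, -0.003], [0.985, 0.175, 0.001], [0.002, -0.003, -1.0]]
```

View pics/n1.png

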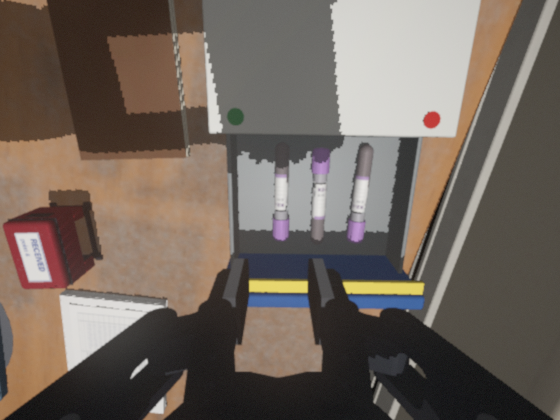

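View pics/n2.png

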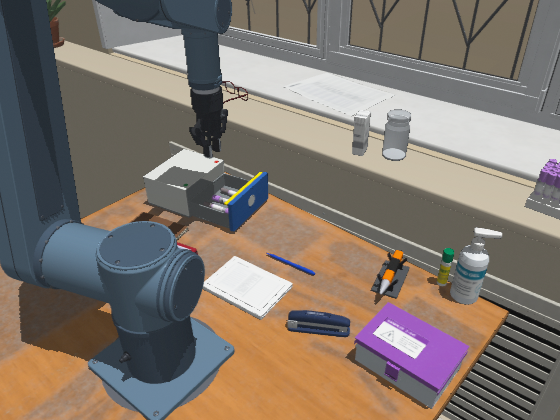

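Run:
```python
from h import *
mv([.4735,.1290,.187],down(9.15));mv([.4735,.129,.055],down(9.15))
```

```text
shift [-129.1   35.8    0.7] turn [ 0.1 -0.1  0.9]
shift [-129.4   35.6  132.7] turn [ 0.1 -0.1  0.9]
```

arm_command(
  deltas=[1,-40,12,0,0,0,0.5,1,-80,24,0,0,0,0.9,1,-115,32,0,0,0,0.9,1,-130,36,20,0,0,0.9,1,-130,36,70,0,0,0.9,1,-130,36,115,0,0,0.9,1,-130,36,130,0,0,0.9,1,-130,36,130,0,0,0.9],
)

```text
time_s: 21.4
tool_pos: [0.4703, 0.1273, 0.0531]
tool_rot: [[-0.16, 0.987, -0.008], [0.987, 0.16, -0.0], [0.001, -0.008, -1.0]]
wrist_force: [-0.0, -0.0, 0.6]
width: -0.0003
```

Run:
```python
from h import *
st();mv([.4468,.2948,.055],down(9.15))
```

```text
21.4 pos [0.4703 0.1273 0.0531] F [-0.  -0.   0.6] w -0.0003 q [ 0.03  0.35  1.9   0.    0.9  -0.13]
[[-0.16, 0.987, -0.008], [0.987, 0.16, -0.0], [0.001, -0.008, -1.0]]
shift [169.1   3.5  -1.7] turn [-0.5 -0.1  0. ]
```

arm_command(
  deltas=[1,16,0,0,0,0,0,1,28,0,0,0,0,0,1,40,0,0,0,0,0,1,53,0,0,0,0,0,1,67,0,0,0,0,0,1,82,0,0,0,0,0,1,97,0,0,0,0,0,1,112,0,0,0,0,0],
)

```text
time_s: 22.4
tool_pos: [0.4532, 0.2388, 0.0541]
tool_rot: [[-0.159, 0.987, -0.006], [0.987, 0.159, -0.0], [0.001, -0.005, -1.0]]
wrist_force: [1.8, -3.9, 1.3]
width: -0.0001
```

arm_command(
  deltas=[1,12,0,0,0,0,0,1,24,0,0,0,0,0,1,34,0,0,0,0,0,1,40,0,0,0,0,0,1,44,0,0,0,0,0,1,46,0,0,0,0,0,1,46,0,0,0,0,0],
)

```text
time_s: 23.28
tool_pos: [0.4458, 0.2832, 0.0541]
tool_rot: [[-0.159, 0.987, -0.006], [0.987, 0.159, 0.0], [0.001, -0.006, -1.0]]
wrist_force: [0.2, -2.7, 0.2]
width: -0.0001
```

Run:
```python
from h import *
st();mv([.4468,.2948,.055],down(9.15));shot('o1','scene')
```

```text
23.27 pos [0.4458 0.2832 0.0541] F [ 0.2 -2.7  0.2] w -0.0001 q [0.35 0.41 1.8  0.   0.93 0.19]
[[-0.159, 0.987, -0.006], [0.987, 0.159, 0.0], [0.001, -0.006, -1.0]]
shift [11.3  2.8 -0.9] turn [-0.3 -0.1  0. ]
```

View pics/o1.png

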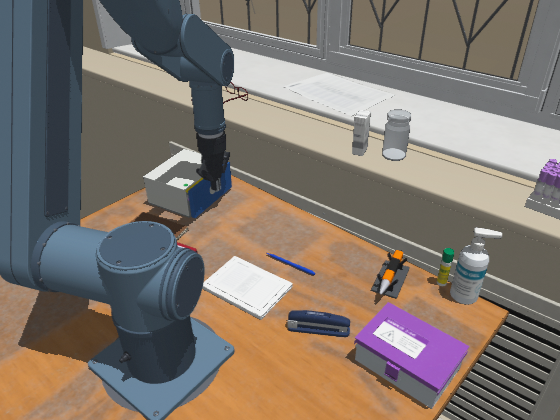

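arm_command(
  deltas=[1,3,0,0,0,0,0,1,6,0,0,0,0,0,1,8,0,0,0,0,0,1,8,0,0,0,0,0],
)

```text
time_s: 23.82
tool_pos: [0.4447, 0.2898, 0.0541]
tool_rot: [[-0.16, 0.987, -0.006], [0.987, 0.16, -0.002], [-0.001, -0.006, -1.0]]
wrist_force: [1.8, -9.0, 1.8]
width: 0.0001
```

arm_command(
  deltas=[1,1,0,0,0,0,0,1,1,0,0,0,0,0],
)

```text
time_s: 24.08
tool_pos: [0.4447, 0.2899, 0.0541]
tool_rot: [[-0.16, 0.987, -0.006], [0.987, 0.16, -0.004], [-0.003, -0.006, -1.0]]
wrist_force: [3.1, -14.0, 2.5]
width: 0.0004
```

arm_command(
  deltas=[1,-3,0,0,0,0,0,1,-8,0,0,0,0,0,1,-18,0,0,0,0,0,1,-30,0,0,0,0,0,1,-45,0,0,0,0,0,1,-60,0,0,0,0,0,1,-60,0,0,0,0,0],
)

```text
time_s: 24.95
tool_pos: [0.4544, 0.2316, 0.0542]
tool_rot: [[-0.157, 0.988, -0.005], [0.988, 0.157, -0.0], [0.001, -0.005, -1.0]]
wrist_force: [-0.4, -0.4, 1.2]
width: 0.0002
```

Run:
```python
from h import *
st();shot('p1','scene');shot('p2')
```

```text
24.95 pos [0.4544 0.2316 0.0542] F [-0.4 -0.4  1.2] w 0.0002 q [0.25 0.38 1.85 0.   0.92 0.09]
[[-0.157, 0.988, -0.005], [0.988, 0.157, -0.0], [0.001, -0.005, -1.0]]
```

View pics/p1.png

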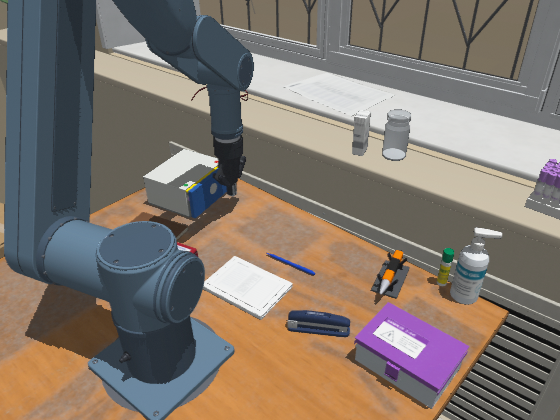

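View pics/p2.png

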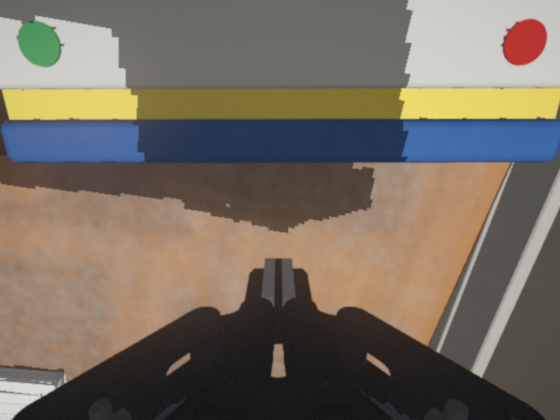

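Run:
```python
from h import *
s,c,im=load('p2')
hsv=cv2.cvtColor(np.ascontiguousarray(im),cv2.COLOR_RGB2HSV);y=cv2.inRange(hsv,(20,120,40),(38,255,255))
A=[];B=[]
for x in range(30,540,10):
    r=np.nonzero(y[60:140,x])[0]+60
    A.append((x+.0,r.min()-.5));B.append((x+.0,r.max()+.5))
PA=plane(c,A,.095);PB=plane(c,B,.095)
for P in(PA,PB):
    v=cv2.fitLine(P[:,:2].astype(np.float32),cv2.DIST_HUBER,0,.01,.01).ravel();print(v,np.degrees(np.arctan2(v[1],v[0])))
M=(PA+PB)/2;v=cv2.fitLine(M[:,:2].astype(np.float32),cv2.DIST_HUBER,0,.01,.01).ravel();print('centre',v,'width',np.linalg.norm(PA-PB,axis=1).mean())
D=[]
for lo,hi in(((50,100,40),(85,255,255)),((0,150,80),(6,255,255))):
    k=cv2.inRange(hsv,lo,hi);k[90:]=0
    q=np.argwhere(k)[:,::-1].mean(0);D.append(plane(c,q,.095)[0]);print(q,D[-1])
u=v[:2];m=(D[0]+D[1])[:2]/2
mid=v[2:]+u*((m-v[2:])@u);print('mid',mid,'u',u,'ang',np.degrees(np.arctan2(*u[::-1])),'dots',np.linalg.norm(D[0]-D[1]),np.degrees(np.arctan2(*(D[1]-D[0])[1::-1])))
e=(D[1]-D[0])[:2];
for k in(-.07,.07):print('seam end',mid+u*k)
```

```text
[0.9872881  0.15894064 0.4538123  0.31811625] 9.145412
[0.98752266 0.15747714 0.4557478  0.309749  ] 9.060491
centre [0.9873362  0.15864187 0.45521775 0.3140311 ] width 0.008634363193046994
[38.7591925  43.05695746] [0.37156394 0.31759148 0.095     ]
[524.50752394  41.70725034] [0.51003717 0.33977736 0.095     ]
mid [0.44345859 0.31214167] u [0.9873362  0.15864187] ang 9.128074 dots 0.1402392503112056 9.102447721633139
seam end [0.37434505 0.30103674]
seam end [0.51257212 0.3232466 ]
```

Run:
```python
from h import *
mv([.483,-.247,.20],down(101.7))
s,c,im=load('l1');print(plane(c,[[15,330],[95,270],[45,250],[120,112],[185,285]],.03))
```

```text
shift [-478.   -48.3 -146.1] turn [ -0.2  -0.3 -92.6]
[[ 0.57674722 -0.40589584  0.03      ]
 [ 0.5175577  -0.31578651  0.03      ]
 [ 0.49643809 -0.35473874  0.03      ]
 [ 0.38687173 -0.26685957  0.03      ]
 [ 0.53615153 -0.23838968  0.03      ]]
```

arm_command(
  deltas=[-0.1,-10,0,-50,0,0,-8,-0.1,-55,-5,-100,0,0,-18,-0.1,-105,-10,-146,0,0,-28,-0.1,-160,-16,-146,0,0,-38,-0.1,-215,-22,-146,0,0,-48,-0.1,-270,-28,-146,0,0,-58,-0.1,-325,-34,-146,0,0,-68,-0.1,-380,-40,-146,0,0,-78],
)

```text
time_s: 26.05
tool_pos: [0.4761, -0.1405, 0.2003]
tool_rot: [[-0.995, 0.101, -0.005], [0.101, 0.995, 0.0], [0.005, -0.0, -1.0]]
wrist_force: [0.8, 0.8, 0.8]
width: 0.0472
```

Run:
```python
from h import *
st();mv([.483,-.247,.20],down(101.7))
```

```text
26.05 pos [ 0.4761 -0.1405  0.2003] F [0.8 0.8 0.8] w 0.0472 q [-0.51  0.19  1.7  -0.    1.25 -1.98]
[[-0.995, 0.101, -0.005], [0.101, 0.995, 0.0], [0.005, -0.0, -1.0]]
shift [ -17.6 -105.2    0.2] turn [  0.   -0.3 -17.5]
```

arm_command(
  deltas=[-0.1,-8,-45,0,0,0,-8,-0.1,-17,-95,0,0,0,-15,-0.1,-17,-100,0,0,0,-15,-0.1,-17,-100,0,0,0,-15],
)

```text
time_s: 26.55
tool_pos: [0.4819, -0.2401, 0.1996]
tool_rot: [[-0.988, -0.152, -0.006], [-0.152, 0.988, 0.001], [0.006, 0.002, -1.0]]
wrist_force: [0.2, 0.6, -1.2]
width: 0.047
```

Run:
```python
from h import *
st();shot('q1');mv([.483,-.247,.20],down(101.7))
```

```text
26.55 pos [ 0.4819 -0.2401  0.1996] F [ 0.2  0.6 -1.2] w 0.047 q [-0.67  0.27  1.61 -0.    1.28 -2.39]
[[-0.988, -0.152, -0.006], [-0.152, 0.988, 0.001], [0.006, 0.002, -1.0]]
shift [ 0.2 -7.6 -0.2] turn [ 0.1 -0.3 -2.9]
```

View pics/q1.png

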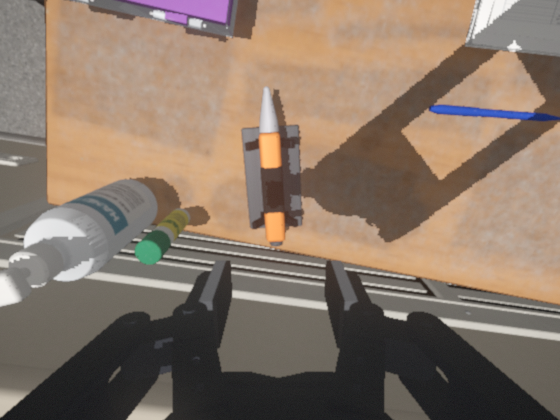

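Run:
```python
from h import *
s,c,im=load('q1');s2,c2,im2=load('l1')
def org(im,x0,x1):
    h=cv2.cvtColor(np.ascontiguousarray(im),cv2.COLOR_RGB2HSV);k=cv2.inRange(h,(5,180,90),(17,255,255));k[:, :x0]=0;k[:,x1:]=0;k[300:]=0
    n,l,st_,ce=cv2.connectedComponentsWithStats(k);r=sorted([(i) for i in range(1,n) if st_[i,4]>60],key=lambda i:ce[i][1])
    return [(ce[i].round(1),st_[i].tolist()) for i in r]
a=org(im,200,340);b=org(im2,80,230);print(a);print(b)
print('tip',tri(c,(267.5,89),c2,(119.5,112)),plane(c,[[267.5,89]],.036))
cs=calibration('scene')
A=plane(c,[a[0][0]],.046)[0];B=plane(c,[a[1][0]],.046)[0]
for i in (0,1): print('z of orange part centroid (approx)',tri(c,a[i][0],c2,b[i][0]))
T=plane(c,[[267.5,89]],.036)[0]
# black band bounds & barrel ends along column
for (x,y) in ((269,133),(271,168),(274.5,212),(276,240)): print(plane(c,[[x,y]],.046)[0].round(4), np.linalg.norm(plane(c,[[x,y]],.046)[0][:2]-T[:2]).round(4))
crop(im,230,70,330,260,3,'pics/q1c.png')
```

```text
[]
[]
tip (array([ 0.38718569, -0.26459175,  0.03540506]), np.float64(0.0004350660081645034)) [[ 0.38743653 -0.26455181  0.036     ]]Traceback (most recent call last):
  File "<stdin>", line 10, in <module>
IndexError: list index out of range
```

Run:
```python
from h import *
s,c,im=load('q1');s2,c2,im2=load('l1')
h=cv2.cvtColor(np.ascontiguousarray(im),cv2.COLOR_RGB2HSV);print(im[150,270],h[150,270],h[230,274])
k=cv2.inRange(h,(8,225,120),(20,255,255));k[:,:200]=0;k[:,340:]=0;k[300:]=0
n,l,S,ce=cv2.connectedComponentsWithStats(k);print([(S[i].tolist(),ce[i].round(1)) for i in range(1,n) if S[i,4]>60])
T=plane(c,[[267.5,89]],.036)[0]
for y in (140,150,160,220,230): 
    q=np.nonzero(k[y])[0];print(y,q.min(),q.max())
for (x,y) in ((269,133),(271,168),(274.5,212),(276,240)): print(plane(c,[[x,y]],.046)[0].round(4), np.linalg.norm(plane(c,[[x,y]],.046)[0][:2]-T[:2]).round(4))
crop(im,230,70,330,260,3,'pics/q1c.png')
```

```text
[255 191 121] [ 16 134 255] [ 15 151 255]
[]Traceback (most recent call last):
  File "<stdin>", line 8, in <module>
    return umr_minimum(a, axis, None, out, keepdims, initial, where)
ValueError: zero-size array to reduction operation minimum which has no identity
```

Run:
```python
from h import *
s,c,im=load('q1')
crop(im,220,70,340,260,3,'pics/q1c.png');print(im.shape,im[150,255:290:3].tolist(),im[100,300])
```

```text
(420, 560, 3) [[134, 125, 126], [145, 134, 133], [246, 170, 101], [255, 199, 128], [255, 195, 125], [255, 191, 121], [255, 187, 115], [254, 178, 106], [205, 131, 74], [90, 72, 66], [87, 69, 66], [112, 102, 102]] [188 150 119]
```

View pics/q1c.png

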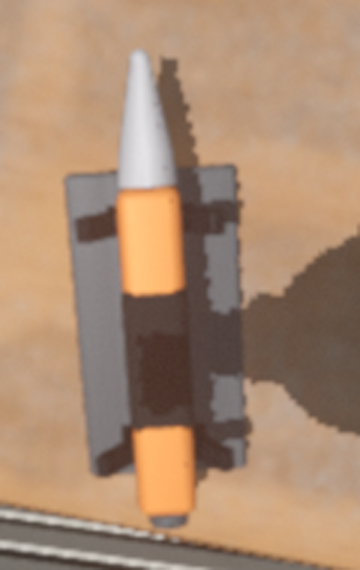

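Run:
```python
from h import *
s,c,im=load('q1')
T=plane(c,[[266.2,87.5]],.036)[0]
P=plane(c,[[269.5,132.5],[270,168.3],[273.3,211.7],[274.9,240.5]],.046)
print(T,P,np.linalg.norm(P[:,:2]-T[:2],axis=1))
for p in(P[0],P[3]):
    d=T-p;print(np.degrees(np.arctan2(d[1],d[0])))
d=P[0]-P[3];print('barrel len',np.linalg.norm(d),'ang',np.degrees(np.arctan2(d[1],d[0])),'mid',(P[0]+P[3])/2,(P[1]+P[2])/2)
O=((P[0]+P[3])/2); mv([O[0],O[1],.06],down(np.degrees(np.arctan2(d[1],d[0]))-90))
```

```text
[ 0.38635793 -0.26589662  0.036     ] [[ 0.42448918 -0.25712286  0.046     ]
 [ 0.45700907 -0.2519421   0.046     ]
 [ 0.499218   -0.24252097  0.046     ]
 [ 0.52944513 -0.23638838  0.046     ]] [0.03912762 0.07201606 0.11525544 0.1460982 ]
-167.04213683932588
-168.34750558432202
barrel len 0.10698443978664526 ang -168.82488482390434 mid [ 0.47696715 -0.24675562  0.046     ] [ 0.47811354 -0.24723153  0.046     ]
shift [  5.3  -6.7 139.8] turn [ 0.1 -0.3 -2.4]
```

arm_command(
  deltas=[-0.1,4,-7,50,0,0,-2.5,-0.1,4,-7,100,0,0,-2.5,-0.1,4,-7,135,0,0,-2.5,-0.1,4,-7,140,0,0,-2.5,-0.1,4,-7,140,0,0,-2.5],
)

```text
time_s: 27.22
tool_pos: [0.4792, -0.2475, 0.061]
tool_rot: [[-0.98, -0.198, -0.005], [-0.198, 0.98, -0.0], [0.005, 0.0, -1.0]]
wrist_force: [-0.3, 0.7, 0.5]
width: 0.0467
```

Run:
```python
from h import *
st();shot('r1');mv([.4785,-.247,.017],down(101.5))
```

```text
27.23 pos [ 0.4792 -0.2475  0.061 ] F [-0.3  0.7  0.5] w 0.0467 q [-0.68  0.42  1.77 -0.    0.96 -2.45]
[[-0.98, -0.198, -0.005], [-0.198, 0.98, -0.0], [0.005, 0.0, -1.0]]
shift [ 0.7  1.3 44.6] turn [-0.  -0.2 -0.1]
```

View pics/r1.png

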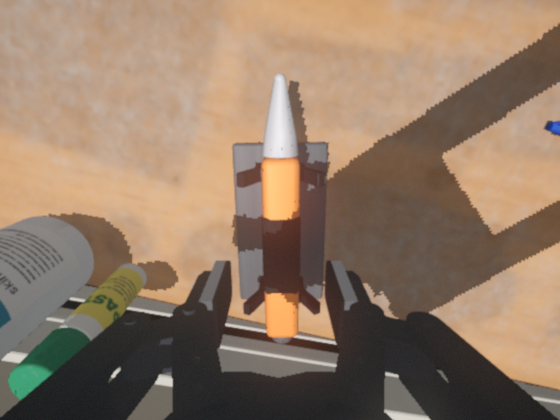

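arm_command(
  deltas=[-0.1,1,1,20,0,-0.2,0,-0.1,1,1,38,0,-0.2,0,-0.1,1,1,44,0,-0.2,0,-0.1,1,1,44,0,-0.2,0,1,1,1,44,0,-0.2,0,1,1,1,44,0,-0.2,0,1,1,1,44,0,-0.2,0,1,1,1,44,0,-0.2,0],
  squeeze=60,
)

```text
time_s: 28.28
tool_pos: [0.4777, -0.2476, 0.0172]
tool_rot: [[-0.98, -0.197, -0.001], [-0.197, 0.98, -0.0], [0.001, -0.0, -1.0]]
wrist_force: [-0.4, 0.9, 6.6]
width: 0.0191
```

Run:
```python
from h import *
st()
```

```text
28.27 pos [ 0.4777 -0.2476  0.0172] F [-0.4  0.9  6.6] w 0.0191 q [-0.69  0.48  1.81 -0.    0.85 -2.45]
[[-0.98, -0.197, -0.001], [-0.197, 0.98, -0.0], [0.001, -0.0, -1.0]]
```

arm_command(
  deltas=[1,0,0,-10,0,0,0,1,0,0,-40,0,0,0,1,0,0,-90,0,0,0,1,0,0,-140,0,0,0,1,0,0,-180,0,0,0,1,0,0,-200,0,0,0,1,0,0,-200,0,0,0],
)

```text
time_s: 29.15
tool_pos: [0.4782, -0.2481, 0.2182]
tool_rot: [[-0.98, -0.197, 0.001], [-0.197, 0.98, -0.002], [-0.001, -0.002, -1.0]]
wrist_force: [0.3, -1.1, -1.9]
width: 0.0193
```

```bash
cat >> h.py <<'E'
def Rt(h,th): return down(h-90)@Ro.from_euler('y',-th,degrees=True).as_matrix()
E
python3 - <<'E'
from h import *
st();s,c,im=shot('s1')
crop(im,200,20,360,140,4,'pics/s1c.png')
print('proj of tool (95,0,-19),(98..)',proj(c,[s['tool_pos']+s['tool_rot']@np.array([x,0,-.019]) for x in (.0,.04,.095,.098)]))
h,th=85,35
R=Rt(h,th)
for P in ([.3743,.3010,.12],):
    t=np.array(P)-R@np.array([.095,0,-.019]);print(t);mv(t,R)
E
```

```text
29.15 pos [ 0.4782 -0.2481  0.2182] F [ 0.3 -1.1 -1.9] w 0.0193 q [-0.69  0.25  1.58 -0.    1.31 -2.45]
[[-0.98, -0.197, 0.001], [-0.197, 0.98, -0.002], [-0.001, -0.002, -1.0]]
proj of tool (95,0,-19),(98..) [[279.62076433 293.63201043]
 [279.68635799 208.99538312]
 [279.80032815  61.93774737]
 [279.80755375  52.61443076]]
[0.36656777 0.2126202  0.15892587]
shift [ 18.2 472.9  57.6] turn [ 32.3 -24.3 102.6]
```

View pics/s1c.png

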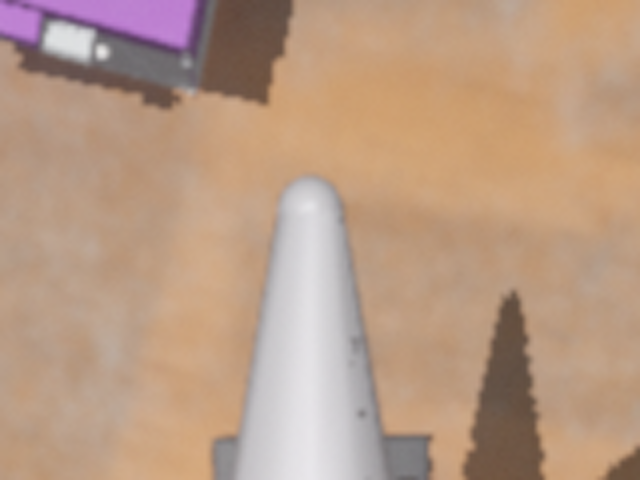

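arm_command(
  deltas=[1,3,40,0,0,0,10,1,6,90,0,0,0,20,1,10,140,0,0,0,30,1,14,190,0,0,0,40,1,18,245,0,0,0,50,1,22,300,0,0,0,60,1,25,350,0,0,0,70,1,29,390,0,0,0,80],
)

```text
time_s: 30.2
tool_pos: [0.3725, 0.1257, 0.2151]
tool_rot: [[-0.398, 0.917, -0.005], [0.917, 0.398, 0.001], [0.003, -0.004, -1.0]]
wrist_force: [0.8, -0.0, -0.7]
width: 0.0192
```

Run:
```python
from h import *
st()
for h in (85,75):
  R=Rt(h,35)
  t=np.array([.3743,.3010,.124])-R@np.array([.0915,-.0007,-.019]);print(t);mv(t,R)
```

```text
30.2 pos [0.3725 0.1257 0.2151] F [ 0.8 -0.  -0.7] w 0.0192 q [ 0.04 -0.02  1.9   0.    1.27 -0.37]
[[-0.398, 0.917, -0.005], [0.917, 0.398, 0.001], [0.003, -0.004, -1.0]]
[0.36751498 0.21541531 0.16091836]
shift [84.2 31.4 54.3] turn [  8.4 -34.4  27.6]
[0.35275644 0.21789374 0.16091836]
shift [92.3 18.8 54.3] turn [ 11.5 -33.7  37.3]
```

arm_command(
  deltas=[1,15,6,0,1.7,-6.9,5.5,1,30,12,0,3.4,-13.8,11,1,45,18,5,5,-20.6,16.6,1,65,25,10,6.7,-27.5,22,1,84,31,20,8.4,-34.4,27.6,1,84,31,25,8.4,-34.4,27.6,1,84,31,25,8.4,-34.4,27.6],
)

```text
time_s: 31.08
tool_pos: [0.3679, 0.213, 0.1903]
tool_rot: [[0.065, 0.997, -0.046], [0.815, -0.08, -0.573], [-0.575, -0.0, -0.818]]
wrist_force: [-0.4, -0.7, 0.5]
width: 0.0189
```

Run:
```python
from h import *
st();s,c,im=shot('t1');shot('t2','scene')
R=Rt(85,35)
t=np.array([.3743,.3010,.11])-R@np.array([.0915,-.0007,-.019]);print(t);mv(t,R)
```

```text
31.07 pos [0.3679 0.213  0.1903] F [-0.4 -0.7  0.5] w 0.0189 q [ 0.63  0.38  1.64 -0.45  1.55  0.82]
[[0.065, 0.997, -0.046], [0.815, -0.08, -0.573], [-0.575, -0.0, -0.818]]
[0.36751498 0.21541531 0.14691836]
shift [28.  -1.4 35.4] turn [ 0.3 -0.   0.2]
```

View pics/t1.png

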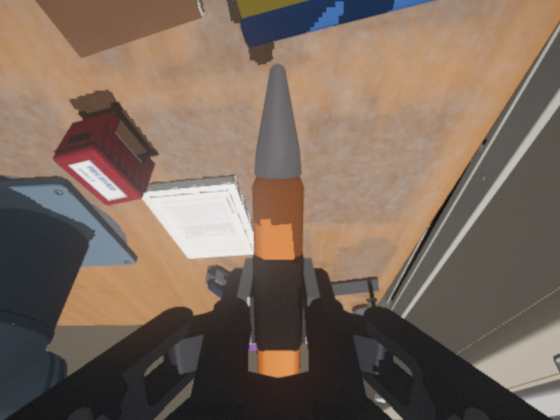

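View pics/t2.png

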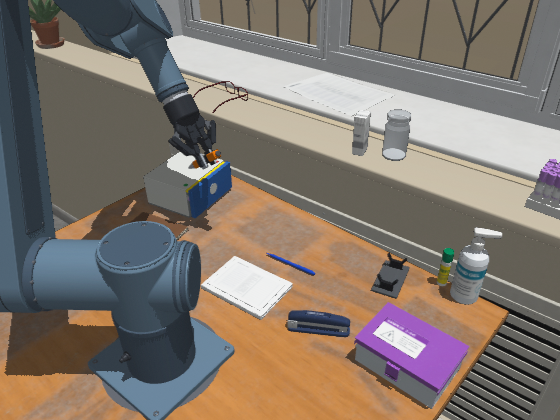

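arm_command(
  deltas=[1,14,-0.5,18,0,0,0,1,28,-1.5,35,0,0,0,1,28,-1.5,35,0,0,0,1,28,-1.5,35,0,0,0],
)

```text
time_s: 31.68
tool_pos: [0.3681, 0.2162, 0.1483]
tool_rot: [[0.07, 0.997, -0.043], [0.817, -0.082, -0.571], [-0.573, 0.005, -0.82]]
wrist_force: [0.4, 0.6, -0.7]
width: 0.0191
```

Run:
```python
from h import *
st();s,c,im=shot('u1');s2,c2,im2=shot('u2','scene');s3,c3,im3=shot('u3','side')
crop(im,200,0,400,150,4,'pics/u1c.png');crop(im2,150,140,270,220,6,'pics/u2c.png');crop(im3,210,150,330,230,6,'pics/u3c.png')
print(s['tool_pos']+s['tool_rot']@np.array([.0915,-.0007,-.019]))
```

```text
31.68 pos [0.3681 0.2162 0.1483] F [ 0.4  0.6 -0.7] w 0.0191 q [ 0.63  0.43  1.68 -0.45  1.47  0.86]
[[0.07, 0.997, -0.043], [0.817, -0.082, -0.571], [-0.573, 0.005, -0.82]]
[0.37467813 0.30182935 0.1114582 ]
```

View pics/u1c.png

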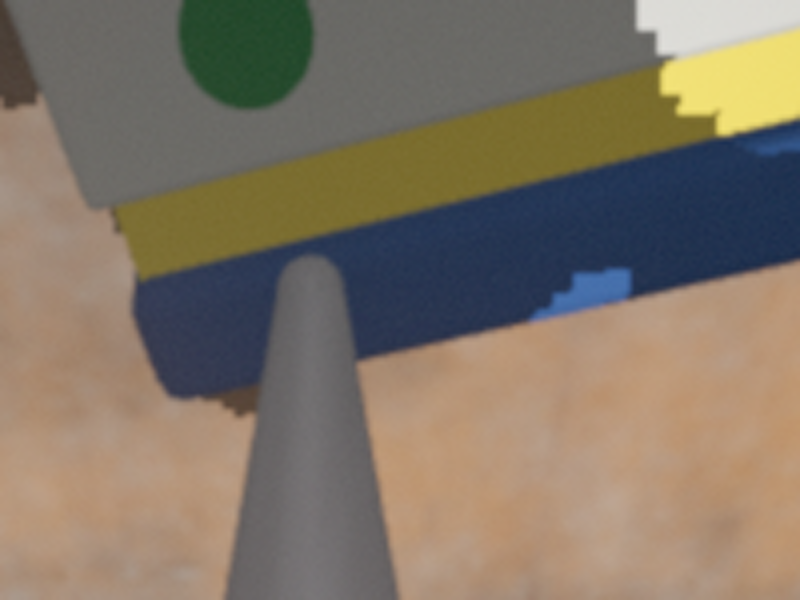

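View pics/u2c.png

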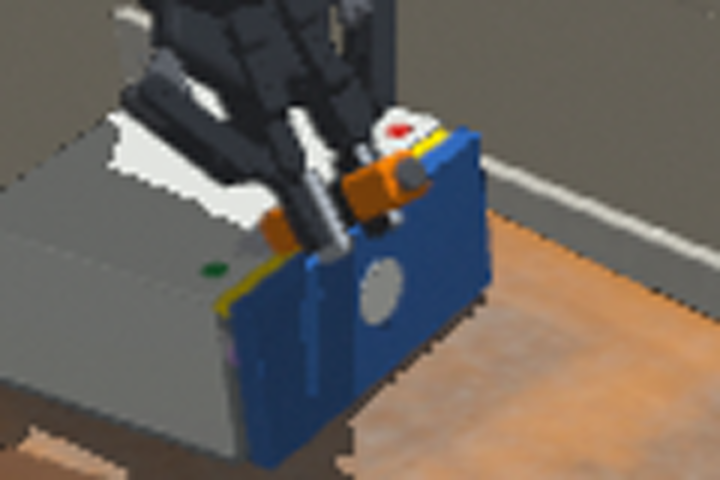

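View pics/u3c.png

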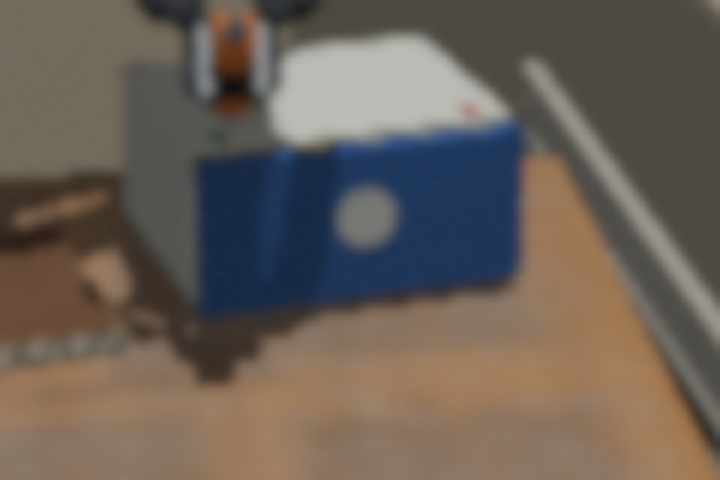

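Run:
```python
from h import *
s,c,im=load('u1')
u=np.array([.98733,.15864]);n=np.array([-.15864,.98733]);mid=np.array([.44346,.31214])
f=lambda P:((P[:2]-mid)@u*1e3, (P[:2]-mid)@n*1e3)
for p in((660,65),(400,133),(110,207),(720,137),(400,213),(140,278)):
    P=plane(c,[np.array(p)/4+[200,0]],.095)[0];print(p,P.round(4),np.round(f(P),2))
g=np.array([246,30])/4+[200,0];print('green',np.round(f(plane(c,[g],.095)[0]),2))
# tip extreme ray -> depth of tool point
E_=s['tool_pos']+s['tool_rot']@np.array([.0945,-.0007,-.019]);print('pred extreme',E_,proj(c,E_))
print('C',np.round(f(s['tool_pos']+s['tool_rot']@np.array([.0915,-.0007,-.019])),2))
print('sphere center pix by view', proj(c,s['tool_pos']+s['tool_rot']@np.array([.0915,-.0007,-.019])))
```

```text
(660, 65) [0.4086 0.3116 0.095 ] [-34.52   5.02]
(400, 133) [0.3851 0.3078 0.095 ] [-58.29   4.98]
(110, 207) [0.3567 0.3034 0.095 ] [-87.07   5.11]
(720, 137) [0.415  0.3049 0.095 ] [-29.21  -2.65]
(400, 213) [0.3849 0.3004 0.095 ] [-59.67  -2.35]
(140, 278) [0.3582 0.296  0.095 ] [-86.72  -2.41]
green [-69.84  16.73]
pred extreme [0.37488877 0.30427942 0.10973985] [[273.52677244  65.16567675]]
C [-69.55   0.73]
sphere center pix by view [[273.57080497  74.29898027]]
```

arm_command(
  deltas=[1,3,0,4.5,0,0,0,1,7,0,9.8,0,0,0,1,7,0,9.8,0,0,0,1,7,0,9.8,0,0,0],
)

```text
time_s: 32.33
tool_pos: [0.3675, 0.2167, 0.1346]
tool_rot: [[0.068, 0.997, -0.044], [0.816, -0.081, -0.573], [-0.574, 0.003, -0.819]]
wrist_force: [-0.3, -0.6, -0.6]
width: 0.0193
```

Run:
```python
from h import *
st();s,c,im=shot('v1')
crop(im,200,0,400,150,4,'pics/v1c.png')
u=np.array([.98733,.15864]);n=np.array([-.15864,.98733]);mid=np.array([.44346,.31214])
C=s['tool_pos']+s['tool_rot']@np.array([.0915,-.0007,-.019]);print(C,(C[:2]-mid)@u*1e3,(C[:2]-mid)@n*1e3)
```

```text
32.33 pos [0.3675 0.2167 0.1346] F [-0.3 -0.6 -0.6] w 0.0193 q [ 0.63  0.45  1.69 -0.45  1.45  0.88]
[[0.068, 0.997, -0.044], [0.816, -0.081, -0.573], [-0.574, 0.003, -0.819]]
[0.37392395 0.30223629 0.09764551] -70.22615319328044 1.252964686590923
```

View pics/v1c.png

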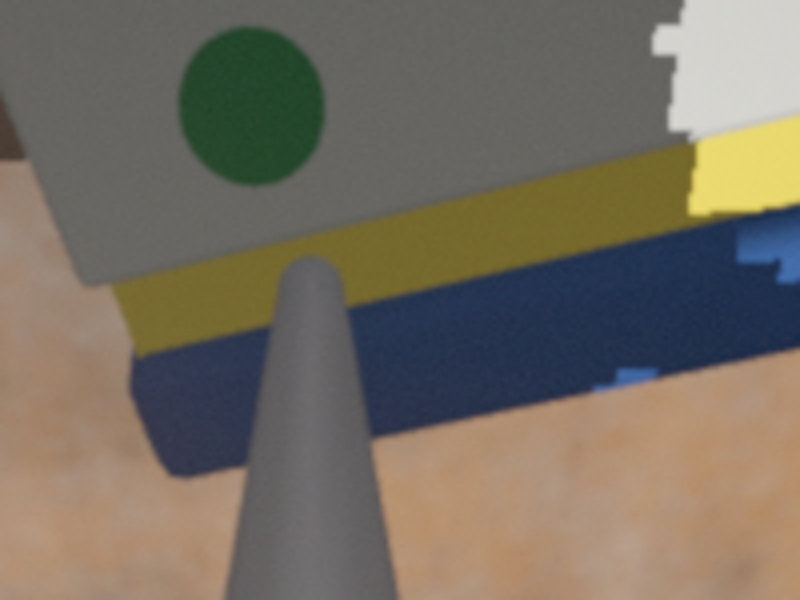

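arm_command(
  deltas=[1,-0.8,-2.85,0.6,0,0,0,1,0.6,-2.85,2.6,0,0,0,1,0.6,-2.85,2.6,0,0,0],
)

```text
time_s: 32.75
tool_pos: [0.3646, 0.2159, 0.1325]
tool_rot: [[0.068, 0.997, -0.044], [0.816, -0.081, -0.572], [-0.574, 0.003, -0.819]]
wrist_force: [-0.2, 0.1, 1.5]
width: 0.0187
```

```bash
cat >> h.py <<'E'
u=np.array([.98733,.15864,0]);n=np.array([-.15864,.98733,0]);mid=np.array([.44346,.31214,0])
def tip(s=None):
    s=s or sense();C=s['tool_pos']+s['tool_rot']@np.array([.0915,-.0007,-.019]);print('C z',C[2].round(4),'along',((C-mid)@u*1e3).round(2),'across',((C-mid)@n*1e3).round(2))
E
python3 - <<'E'
from h import *
st();tip();s,c,im=shot('w1')
crop(im,200,0,400,150,4,'pics/w1c.png')
E
```

```text
32.75 pos [0.3646 0.2159 0.1325] F [-0.2  0.1  1.5] w 0.0187 q [ 0.64  0.44  1.7  -0.45  1.44  0.88]
[[0.068, 0.997, -0.044], [0.816, -0.081, -0.572], [-0.574, 0.003, -0.819]]
C z 0.0955 along -73.22 across 0.97
```

View pics/w1c.png

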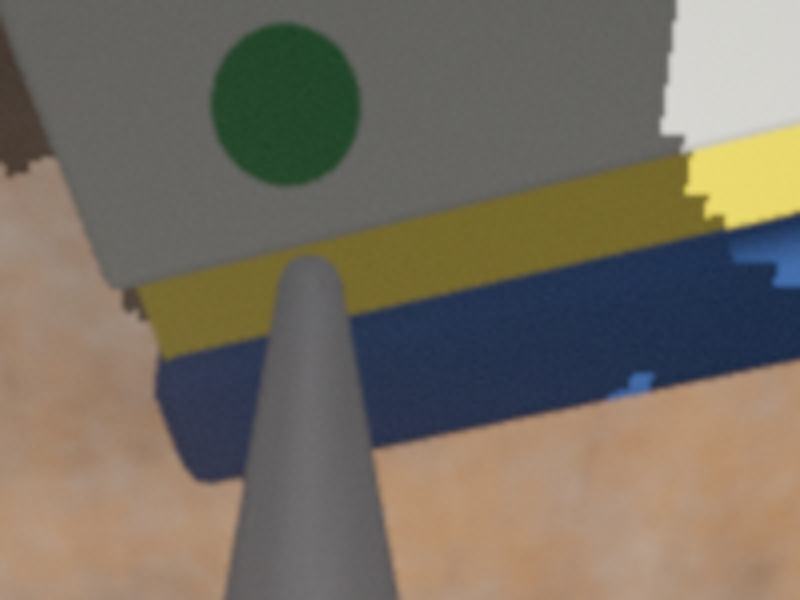

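arm_command(
  deltas=[1,0.5,0,0.7,0,0,0,1,0.9,0,1.25,0,0,0,1,0.9,0,1.25,0,0,0,1,0.9,0,1.25,0,0,0],
)

```text
time_s: 33.3
tool_pos: [0.3647, 0.2156, 0.1316]
tool_rot: [[0.069, 0.997, -0.044], [0.816, -0.082, -0.573], [-0.575, 0.004, -0.818]]
wrist_force: [-2.3, -1.2, 7.6]
width: 0.0192
```

Run:
```python
from h import *
st();tip()
```

```text
33.3 pos [0.3647 0.2156 0.1316] F [-2.3 -1.2  7.6] w 0.0192 q [ 0.64  0.45  1.7  -0.45  1.44  0.88]
[[0.069, 0.997, -0.044], [0.816, -0.082, -0.573], [-0.575, 0.004, -0.818]]
C z 0.0945 along -73.12 across 0.67
```

arm_command(
  deltas=[1,-0.1,1,-0.5,0,0,0,1,0.3,2.9,-0.8,0,0,0,1,0.7,4.9,-1.1,0,0,0,1,1.1,6.8,-1.3,0,0,0,1,1.5,8.7,-1.6,0,0,0,1,1.9,10.7,-1.9,0,0,0],
)

```text
time_s: 34.05
tool_pos: [0.3755, 0.2178, 0.1312]
tool_rot: [[0.068, 0.997, -0.044], [0.816, -0.081, -0.572], [-0.574, 0.003, -0.819]]
wrist_force: [-4.0, 1.1, 4.5]
width: 0.0195
```

Run:
```python
from h import *
st();tip();s=sense();print(s['tool_rot'].T@u,s['tool_rot'].T@n)
s,c,im=shot('x1')
crop(im,200,0,400,150,4,'pics/x1c.png')
```

```text
34.05 pos [0.3755 0.2178 0.1312] F [-4.   1.1  4.5] w 0.0195 q [ 0.63  0.46  1.68 -0.46  1.44  0.87]
[[0.068, 0.997, -0.044], [0.816, -0.081, -0.572], [-0.574, 0.003, -0.819]]
C z 0.0943 along -62.19 across 1.16
[ 0.19682937  0.97113782 -0.13467261] [ 0.79494019 -0.23847639 -0.55784074]
```

View pics/x1c.png

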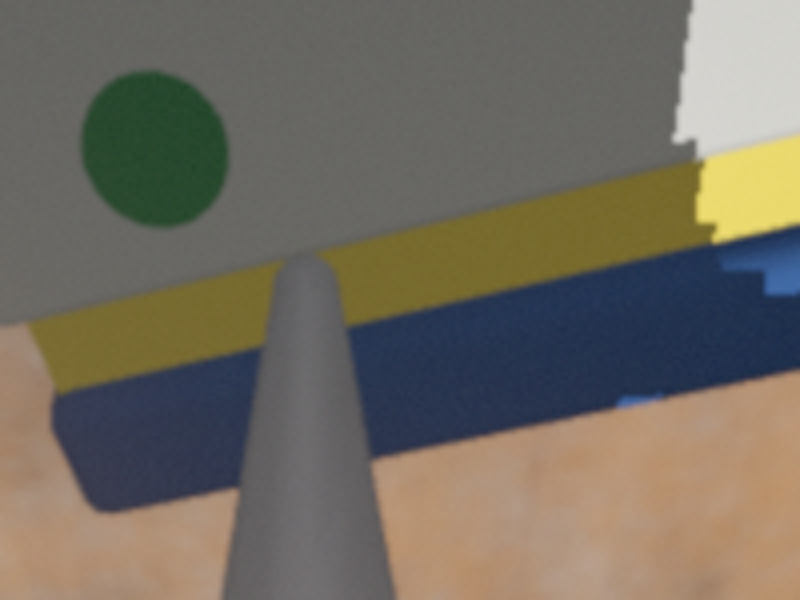

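arm_command(
  deltas=[1,0.2,2.5,-0.1,0,0,0,1,0.7,5,-0.5,0,0,0,1,1.2,7.4,-0.8,0,0,0,1,1.7,9.8,-1.1,0,0,0,1,2.2,12.2,-1.5,0,0,0,1,2.7,14.7,-1.8,0,0,0,1,3.2,17.1,-2.1,0,0,0,1,3.7,19.5,-2.5,0,0,0],
)

```text
time_s: 35.1
tool_pos: [0.3954, 0.2208, 0.1313]
tool_rot: [[0.068, 0.997, -0.044], [0.816, -0.081, -0.572], [-0.574, 0.003, -0.819]]
wrist_force: [-3.5, 1.7, 5.7]
width: 0.0189
```

Run:
```python
from h import *
st();tip()
s,c,im=shot('y1')
crop(im,200,0,400,150,4,'pics/y1c.png')
```

```text
35.1 pos [0.3954 0.2208 0.1313] F [-3.5  1.7  5.7] w 0.0189 q [ 0.61  0.48  1.64 -0.46  1.45  0.85]
[[0.068, 0.997, -0.044], [0.816, -0.081, -0.572], [-0.574, 0.003, -0.819]]
C z 0.0943 along -42.08 across 0.96
```

View pics/y1c.png

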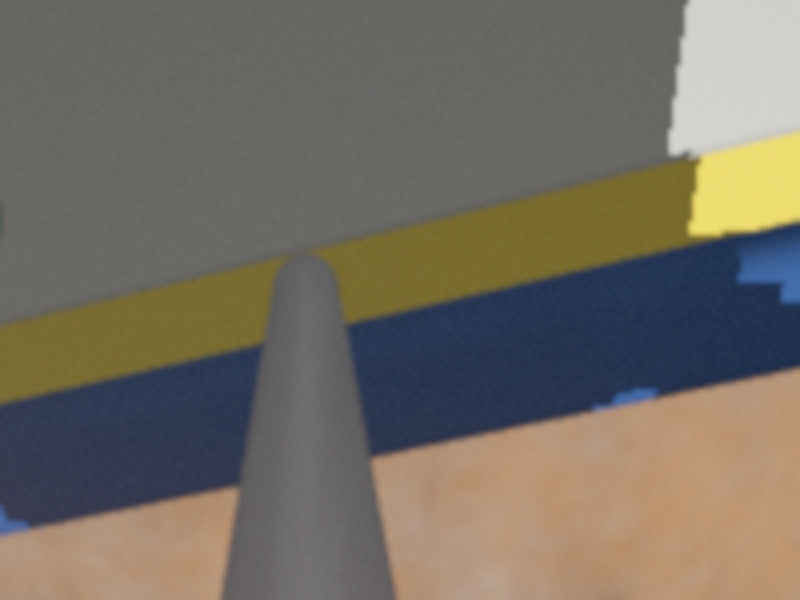

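Run:
```python
from h import *
s=sense()
R=Rt(9.13,35)
t=mid-.073*u+[0,0,.15]-R@np.array([.0915,-.0007,-.019]);print(t);mv(t,R)
# current up 50
print(s['tool_rot'].T@np.array([0,0,50]))
```

```text
[0.28673327 0.28624584 0.18691836]
shift [  13.9 -113.9  -78.2] turn [43.8 -0.1 62.3]
[-28.6681299    0.17686417 -40.9647049 ]
```

arm_command(
  deltas=[1,-15,0,-21,0,0,0,1,-29,0,-41,0,0,0,1,-24,-15,-45,5.5,0,7.8,1,-18,-32,-52,11,0,15.6,1,-12,-50,-60,16.5,0,23.4,1,-6,-70,-68,22,0,31.2,1,2,-90,-73,27.5,0,39,1,10,-105,-78,33,0,46.8],
)

```text
time_s: 36.15
tool_pos: [0.2951, 0.2822, 0.1883]
tool_rot: [[0.726, 0.466, -0.507], [0.382, -0.885, -0.267], [-0.573, 0.0, -0.82]]
wrist_force: [-0.8, -0.2, -1.3]
width: 0.0193
```

Run:
```python
from h import *
s=sense();st();tip()
R=Rt(9.13,35)
t=mid-.073*u+[0,0,.15]-R@np.array([.0915,-.0007,-.019]);mv(t,R)
```

```text
36.15 pos [0.2951 0.2822 0.1883] F [-0.8 -0.2 -1.3] w 0.0193 q [0.49 0.44 1.54 0.   1.77 1.57]
[[0.726, 0.466, -0.507], [0.382, -0.885, -0.267], [-0.573, 0.0, -0.82]]
C z 0.1514 along -70.06 across 22.05
shift [-3.8 -7.5  4.2] turn [10.7 -0.1 15.2]
```

arm_command(
  deltas=[1,-2,-3,2,5.3,0,7.6,1,-4,-7,4,10.5,0,15,1,-4,-7,4,10.5,0,15,1,-4,-7,4,10.5,0,15],
)

```text
time_s: 36.65
tool_pos: [0.2871, 0.2853, 0.1878]
tool_rot: [[0.808, 0.172, -0.564], [0.141, -0.985, -0.098], [-0.573, -0.001, -0.82]]
wrist_force: [-0.2, 0.5, -0.9]
width: 0.0192
```

Run:
```python
from h import *
s=sense();st();tip()
R=Rt(9.13,35)
t=mid-.073*u+[0,0,.099]-R@np.array([.0915,-.0007,-.019]);mv(t,R);shot('z1')
```

```text
36.65 pos [0.2871 0.2853 0.1878] F [-0.2  0.5 -0.9] w 0.0192 q [0.39 0.41 1.6  0.13 1.73 1.77]
[[0.808, 0.172, -0.564], [0.141, -0.985, -0.098], [-0.573, -0.001, -0.82]]
C z 0.151 along -72.75 across 0.15
shift [29.5 -1.  42.6] turn [ 0.4 -0.1  0.7]
```

View pics/z1.png

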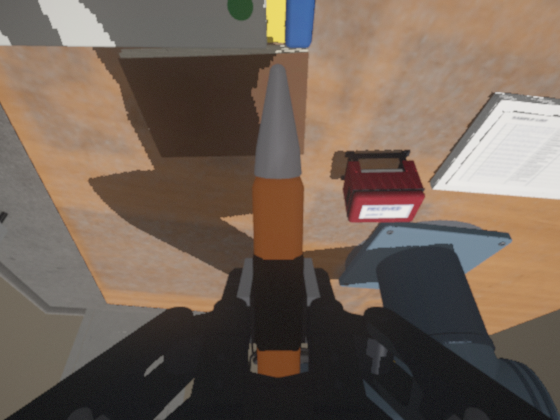

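arm_command(
  deltas=[1,14,-0.5,20,0,0,0.3,1,25,-1,36,0.3,0,0.7,1,28,-1,40,0.3,0,0.7,1,28,-1,40,0.3,0,0.7,1,28,-1,40,0.3,0,0.7],
)

```text
time_s: 37.33
tool_pos: [0.2869, 0.2868, 0.1398]
tool_rot: [[0.81, 0.158, -0.565], [0.128, -0.988, -0.091], [-0.572, 0.002, -0.82]]
wrist_force: [-0.1, 0.0, -0.7]
width: 0.0192
```

Run:
```python
from h import *
s=sense();st();tip();T=s['tool_rot'].T;print('u',T@u,'n',T@n,'down',T@[0,0,-1.])
s,c,im=shot('aa1');crop(im,180,0,380,150,4,'pics/aa1c.png')
```

```text
37.33 pos [0.2869 0.2868 0.1398] F [-0.1  0.  -0.7] w 0.0192 q [0.39 0.46 1.65 0.13 1.63 1.77]
[[0.81, 0.158, -0.565], [0.128, -0.988, -0.091], [-0.572, 0.002, -0.82]]
C z 0.103 along -72.72 across 0.36
u [ 0.82023543 -0.00112515 -0.57201377] n [-1.78514978e-03 -9.99991820e-01 -5.92813277e-04] down [ 0.57201576 -0.0015074   0.82024125]
```

View pics/aa1c.png

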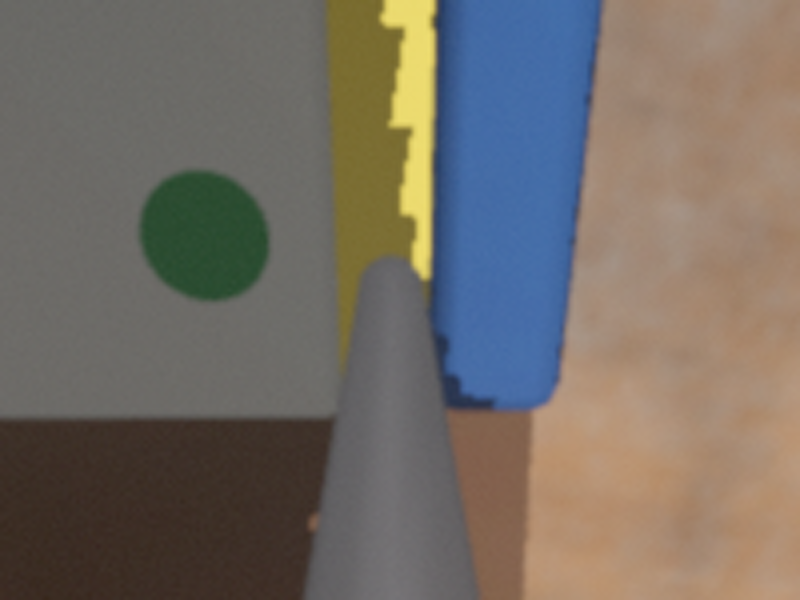

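arm_command(
  deltas=[1,2,-0.5,3,0,0,0,1,4.3,-0.5,6.1,0,0,0,1,4.3,-0.5,6.1,0,0,0,1,4.3,-0.5,6.1,0,0,0],
)

```text
time_s: 37.88
tool_pos: [0.2864, 0.2869, 0.1318]
tool_rot: [[0.809, 0.157, -0.566], [0.127, -0.988, -0.091], [-0.573, 0.002, -0.819]]
wrist_force: [0.1, -0.5, -0.5]
width: 0.0188
```

Run:
```python
from h import *
s=sense();st();tip()
s,c,im=shot('bb1');crop(im,180,0,380,150,4,'pics/bb1c.png')
```

```text
37.88 pos [0.2864 0.2869 0.1318] F [ 0.1 -0.5 -0.5] w 0.0188 q [0.39 0.47 1.66 0.13 1.61 1.77]
[[0.809, 0.157, -0.566], [0.127, -0.988, -0.091], [-0.573, 0.002, -0.819]]
C z 0.0949 along -73.21 across 0.48
```

View pics/bb1c.png

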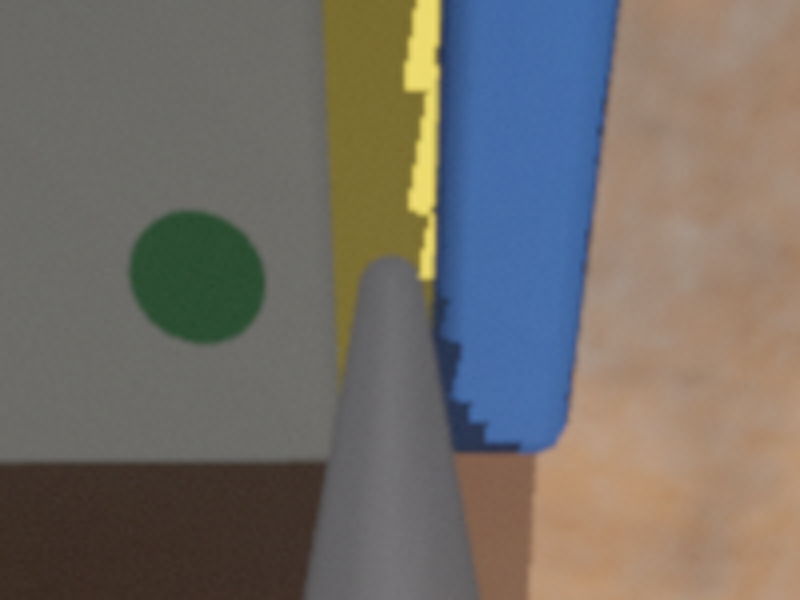

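arm_command(
  deltas=[1,-2.5,-0.5,1.7,0,0,0,1,-1.9,-0.5,2.5,0,0,0,1,-1.3,-0.5,3.4,0,0,0,1,-1.3,-0.5,3.4,0,0,0],
)

```text
time_s: 38.42
tool_pos: [0.2827, 0.2869, 0.1304]
tool_rot: [[0.809, 0.157, -0.567], [0.128, -0.988, -0.091], [-0.574, 0.002, -0.819]]
wrist_force: [-3.0, -0.8, 5.4]
width: 0.0192
```

Run:
```python
from h import *
s=sense();st();tip()
```

```text
38.42 pos [0.2827 0.2869 0.1304] F [-3.  -0.8  5.4] w 0.0192 q [0.39 0.47 1.67 0.13 1.61 1.77]
[[0.809, 0.157, -0.567], [0.128, -0.988, -0.091], [-0.574, 0.002, -0.819]]
C z 0.0935 along -76.85 across 1.09
```

Run:
```python
from h import *
s,c,im=shot('cc1');crop(im,180,0,380,150,4,'pics/cc1c.png')
s,c,im=shot('cc2','scene');crop(im,160,140,260,215,8,'pics/cc2c.png')
```

```text
(no output)
```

View pics/cc1c.png

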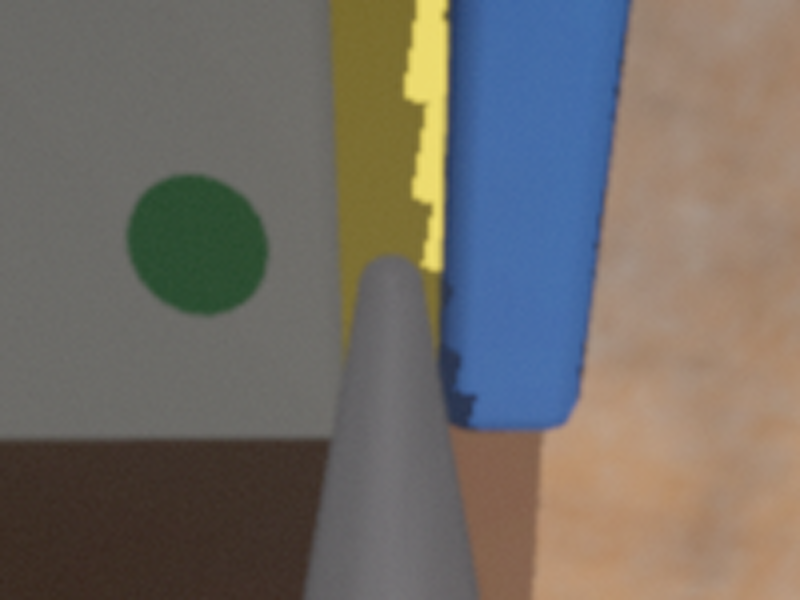

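View pics/cc2c.png

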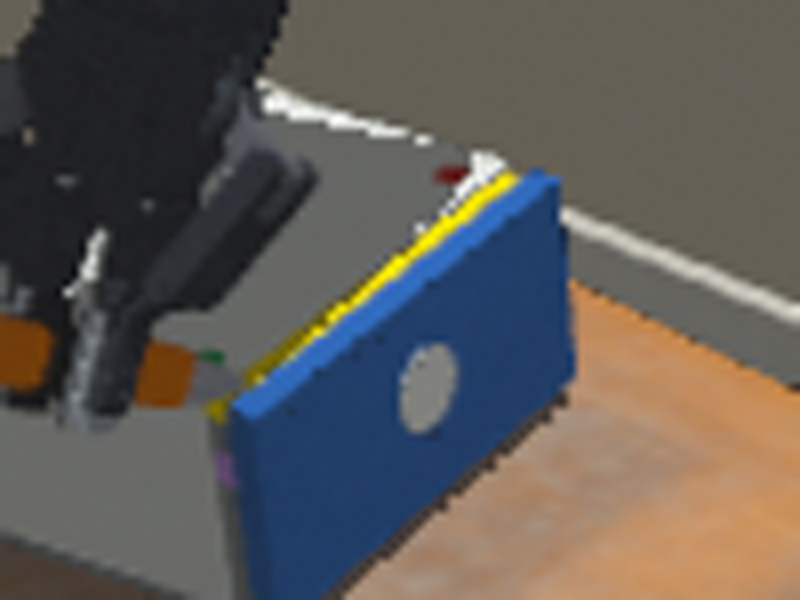

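arm_command(
  deltas=[1,1.6,0,-1.2,0,0,0,1,3.7,0,-2.6,0,0,0,1,5.7,0,-4,0,0,0,1,7.8,0,-5.5,0,0,0,1,9.8,0,-6.9,0,0,0,1,11.9,0,-8.3,0,0,0,1,13.9,0,-9.8,0,0,0,1,16,0,-11.2,0,0,0],
)

```text
time_s: 39.52
tool_pos: [0.3002, 0.2897, 0.1309]
tool_rot: [[0.806, 0.157, -0.57], [0.127, -0.988, -0.093], [-0.578, 0.002, -0.816]]
wrist_force: [-7.7, -1.9, 8.4]
width: 0.0191
```

Run:
```python
from h import *
s=sense();st();tip();T=s['tool_rot'].T;print('u',T@u)
s,c,im=shot('dd1');crop(im,180,0,380,150,4,'pics/dd1c.png')
```

```text
39.52 pos [0.3002 0.2897 0.1309] F [-7.7 -1.9  8.4] w 0.0191 q [0.38 0.49 1.62 0.13 1.63 1.76]
[[0.806, 0.157, -0.57], [0.127, -0.988, -0.093], [-0.578, 0.002, -0.816]]
C z 0.0935 along -59.31 across 1.06
u [ 0.81623411 -0.00117506 -0.57770899]
```

View pics/dd1c.png

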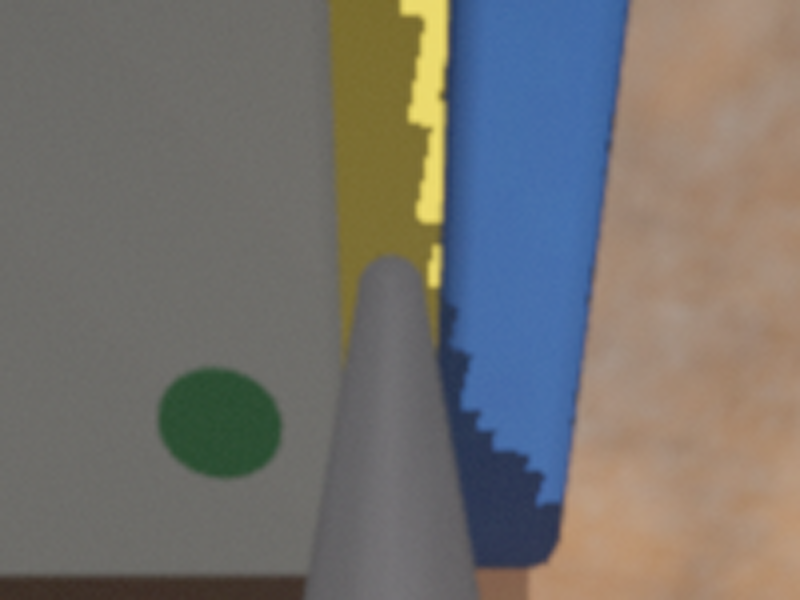

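arm_command(
  deltas=[1,1.8,0,-1.9,0,0,0,1,3.7,0,-3.4,0,0,0,1,5.8,0,-4.8,0,0,0,1,7.8,0,-6.2,0,0,0,1,9.9,0,-7.7,0,0,0,1,11.9,0,-9.1,0,0,0,1,14,0,-10.5,0,0,0,1,16,0,-12,0,0,0],
)

```text
time_s: 40.58
tool_pos: [0.3218, 0.2931, 0.1307]
tool_rot: [[0.809, 0.157, -0.567], [0.127, -0.988, -0.092], [-0.574, 0.002, -0.819]]
wrist_force: [-5.2, -0.8, 4.7]
width: 0.0192
```

Run:
```python
from h import *
s=sense();st();tip()
```

```text
40.58 pos [0.3218 0.2931 0.1307] F [-5.2 -0.8  4.7] w 0.0192 q [0.38 0.52 1.57 0.12 1.65 1.76]
[[0.809, 0.157, -0.567], [0.127, -0.988, -0.092], [-0.574, 0.002, -0.819]]
C z 0.0937 along -37.29 across 0.97
```

arm_command(
  deltas=[1,2.1,0,-1.4,0,0,0,1,4.1,0,-2.9,0,0,0,1,6.2,0,-4.3,0,0,0,1,8.2,0,-5.7,0,0,0,1,10.3,0,-7.2,0,0,0,1,12.3,0,-8.6,0,0,0,1,14.4,0,-10,0,0,0,1,16.4,0,-11.5,0,0,0],
)

```text
time_s: 41.58
tool_pos: [0.3417, 0.2963, 0.1307]
tool_rot: [[0.809, 0.157, -0.567], [0.127, -0.988, -0.092], [-0.574, 0.002, -0.819]]
wrist_force: [-4.0, -0.5, 5.8]
width: 0.0188
```

Run:
```python
from h import *
s=sense();st();tip()
s,c,im=shot('ee1');crop(im,180,0,380,150,4,'pics/ee1c.png')
```

```text
41.58 pos [0.3417 0.2963 0.1307] F [-4.  -0.5  5.8] w 0.0188 q [0.37 0.55 1.52 0.12 1.67 1.76]
[[0.809, 0.157, -0.567], [0.127, -0.988, -0.092], [-0.574, 0.002, -0.819]]
C z 0.0938 along -17.16 across 0.93
```

View pics/ee1c.png

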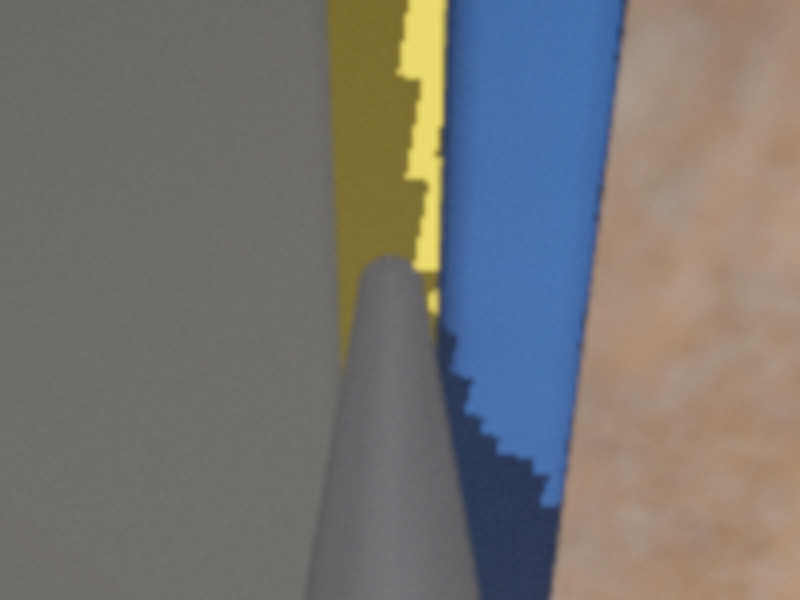

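arm_command(
  deltas=[1,2.1,0,-1.4,0,0,0,1,4.1,0,-2.9,0,0,0,1,6.2,0,-4.3,0,0,0,1,8.2,-0.1,-5.7,0,0,0,1,10.3,-0.1,-7.2,0,0,0,1,12.3,-0.1,-8.6,0,0,0,1,14.4,-0.1,-10,0,0,0,1,16.4,-0.1,-11.5,0,0,0],
)

```text
time_s: 42.62
tool_pos: [0.3614, 0.2995, 0.1308]
tool_rot: [[0.809, 0.157, -0.567], [0.127, -0.988, -0.092], [-0.574, 0.002, -0.819]]
wrist_force: [-5.2, -0.8, 4.6]
width: 0.0187
```

arm_command(
  deltas=[1,2.1,0,-1.4,0,0,0,1,4.1,0,-2.9,0,0,0,1,6.2,0,-4.3,0,0,0,1,8.2,0,-5.7,0,0,0,1,10.3,0,-7.2,0,0,0,1,12.3,0,-8.6,0,0,0,1,14.4,0,-10,0,0,0,1,16.4,0,-11.5,0,0,0],
)

```text
time_s: 43.62
tool_pos: [0.3813, 0.3026, 0.1308]
tool_rot: [[0.809, 0.157, -0.567], [0.127, -0.988, -0.092], [-0.574, 0.002, -0.819]]
wrist_force: [-5.0, -0.4, 4.9]
width: 0.0194
```

Run:
```python
from h import *
s=sense();st();tip()
s,c,im=shot('ff1');crop(im,180,0,380,150,4,'pics/ff1c.png')
```

```text
43.62 pos [0.3813 0.3026 0.1308] F [-5.  -0.4  4.9] w 0.0194 q [0.36 0.61 1.41 0.11 1.72 1.75]
[[0.809, 0.157, -0.567], [0.127, -0.988, -0.092], [-0.574, 0.002, -0.819]]
C z 0.0938 along 22.91 across 0.96
```

View pics/ff1c.png

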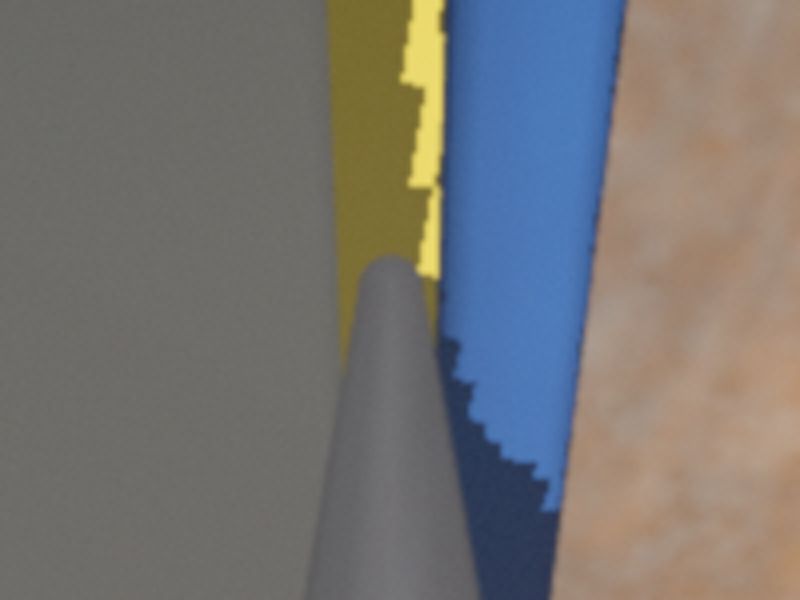

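arm_command(
  deltas=[1,2.1,0,-1.4,0,0,0,1,4.1,0,-2.9,0,0,0,1,6.2,0,-4.3,0,0,0,1,8.2,0,-5.7,0,0,0,1,10.3,0,-7.2,0,0,0,1,12.3,0,-8.6,0,0,0,1,14.4,0,-10,0,0,0,1,16.4,0,-11.5,0,0,0],
)

```text
time_s: 44.68
tool_pos: [0.4011, 0.3058, 0.1308]
tool_rot: [[0.809, 0.157, -0.567], [0.127, -0.988, -0.092], [-0.574, 0.002, -0.819]]
wrist_force: [-4.7, -0.4, 5.5]
width: 0.019
```

arm_command(
  deltas=[1,2.1,0,-1.4,0,0,0,1,4.1,0,-2.9,0,0,0,1,6.2,0,-4.3,0,0,0,1,8.2,-0.1,-5.7,0,0,0,1,10.3,-0.1,-7.2,0,0,0,1,12.3,-0.1,-8.6,0,0,0,1,14.4,-0.1,-10,0,0,0,1,16.4,-0.1,-11.5,0,0,0],
)

```text
time_s: 45.68
tool_pos: [0.421, 0.309, 0.1308]
tool_rot: [[0.809, 0.157, -0.567], [0.127, -0.988, -0.092], [-0.574, 0.002, -0.819]]
wrist_force: [-4.2, -0.7, 5.6]
width: 0.0191
```

Run:
```python
from h import *
s=sense();st();tip()
s,c,im=shot('gg1');crop(im,180,0,380,150,4,'pics/gg1c.png')
```

```text
45.67 pos [0.421  0.309  0.1308] F [-4.2 -0.7  5.6] w 0.0191 q [0.35 0.67 1.3  0.11 1.78 1.75]
[[0.809, 0.157, -0.567], [0.127, -0.988, -0.092], [-0.574, 0.002, -0.819]]
C z 0.0938 along 63.17 across 0.96
```

View pics/gg1c.png

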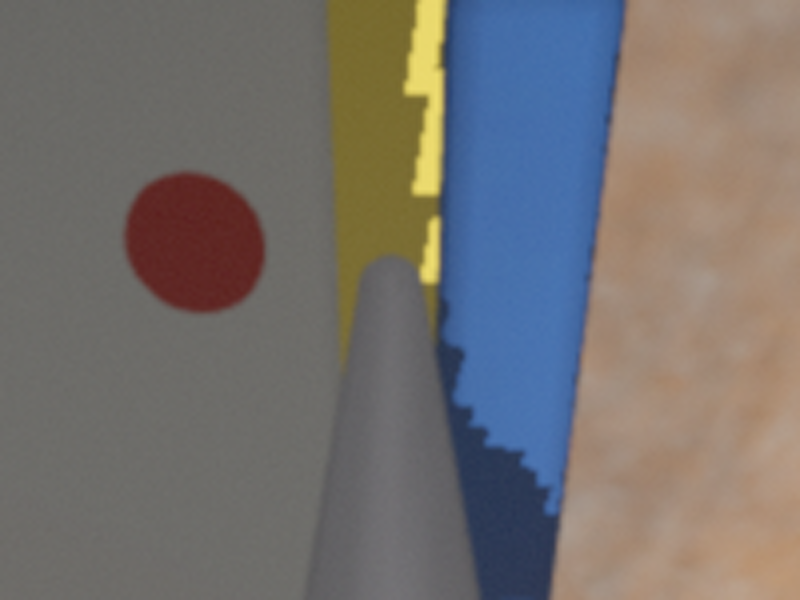

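arm_command(
  deltas=[1,2.1,0,-1.4,0,0,0,1,4.1,0,-2.9,0,0,0,1,6.2,0,-4.3,0,0,0,1,7.4,0,-5.2,0,0,0,1,7.4,0,-5.2,0,0,0],
)

```text
time_s: 46.35
tool_pos: [0.4309, 0.3106, 0.1305]
tool_rot: [[0.81, 0.157, -0.565], [0.127, -0.988, -0.091], [-0.572, 0.002, -0.82]]
wrist_force: [-1.7, 0.5, 4.6]
width: 0.0192
```

Run:
```python
from h import *
s=sense();st();tip();print(s['tool_rot'].T@[0,0,60.])
s,c,im=shot('hh1');crop(im,180,0,380,150,4,'pics/hh1c.png')
mv([.45,.15,.25],down(11.4))
```

```text
46.35 pos [0.4309 0.3106 0.1305] F [-1.7  0.5  4.6] w 0.0192 q [0.34 0.68 1.27 0.11 1.79 1.75]
[[0.81, 0.157, -0.565], [0.127, -0.988, -0.091], [-0.572, 0.002, -0.82]]
C z 0.0937 along 73.25 across 0.92
[-34.31218081   0.10296563 -49.22056121]
shift [-73.4 161.8 -94.3] turn [-28.   27.  -89.3]
```

View pics/hh1c.png

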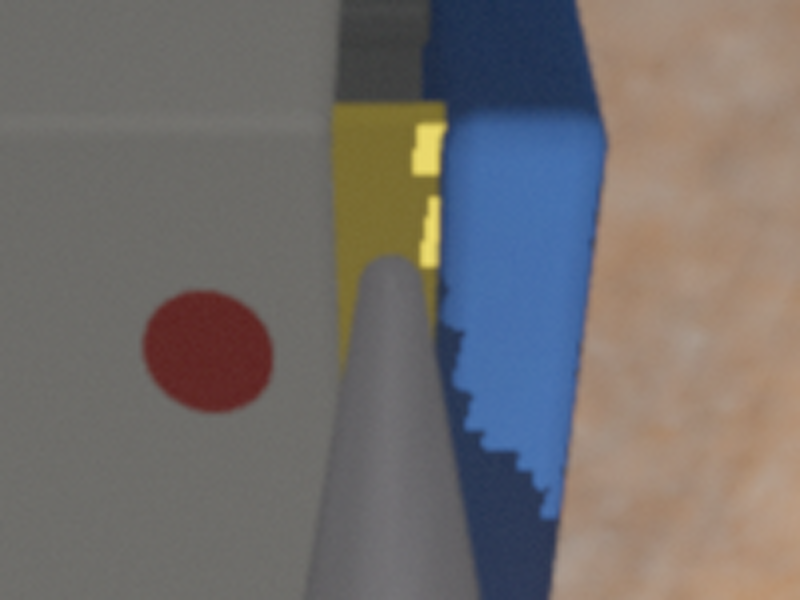

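arm_command(
  deltas=[1,-6,0,-8,0,0,0,1,-20,0,-29,0,0,0,1,-40,0,-57,0,8,0,1,-57,0,-82,0,17,0,1,-57,0,-82,0,26,0,1,-57,0,-82,0,35,0,1,-57,0,-82,0,35,0],
)

```text
time_s: 47.28
tool_pos: [0.4283, 0.3106, 0.2317]
tool_rot: [[0.987, 0.158, 0.003], [0.158, -0.987, -0.001], [0.002, 0.001, -1.0]]
wrist_force: [0.3, -0.0, -1.0]
width: 0.019
```

Run:
```python
from h import *
st();shot('ii1','scene');mv([.45,.0,.25],down(11.4))
s=sense();print(s['tool_rot'].T@(np.array([.43,-.0,.235])-s['tool_pos']))
```

```text
47.27 pos [0.4283 0.3106 0.2317] F [ 0.3 -0.  -1. ] w 0.019 q [ 0.42  0.22  1.59 -0.    1.33  1.83]
[[0.987, 0.158, 0.003], [0.158, -0.987, -0.001], [0.002, 0.001, -1.0]]
shift [-28.8 310.1 -18. ] turn [  0.1   0.  -92.3]
[-0.04860962  0.30688751 -0.00307061]
```

View pics/ii1.png

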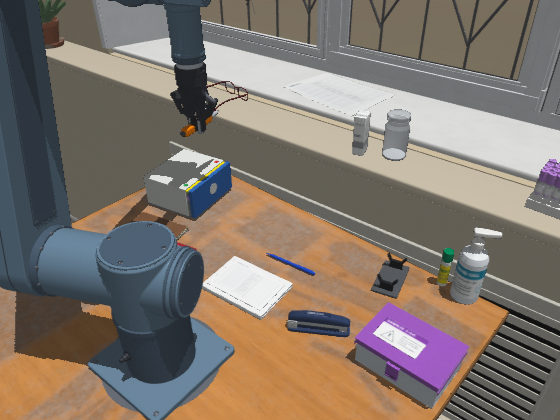

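arm_command(
  deltas=[1,-6,38,0,0,0,-10,1,-12,76,0,0,0,-20,1,-18,115,0,0,0,-30,1,-24,154,0,0,0,-40,1,-30,193,0,0,0,-50,1,-36,232,0,0,0,-60,1,-42,270,0,0,0,-70,1,-49,307,0,0,0,-80],
)

```text
time_s: 48.32
tool_pos: [0.4316, -0.0024, 0.2311]
tool_rot: [[0.013, 1.0, -0.001], [1.0, -0.013, -0.001], [-0.001, -0.001, -1.0]]
wrist_force: [1.1, -0.1, -0.9]
width: 0.0193
```

Run:
```python
from h import *
st();mv([.4777,-.2476,.22],down(101.4))
```

```text
48.33 pos [ 0.4316 -0.0024  0.2311] F [ 1.1 -0.1 -0.9] w 0.0193 q [-0.26  0.04  1.8  -0.    1.3  -0.25]
[[0.013, 1.0, -0.001], [1.0, -0.013, -0.001], [-0.001, -0.001, -1.0]]
shift [-244.6   49.2   11.3] turn [-1.000e-01  0.000e+00 -1.021e+02]
```

arm_command(
  deltas=[1,-25,6,0,0,0,-10,1,-55,12,0,0,0,-20,1,-85,18,0,0,0,-30,1,-115,24,0,0,0,-40.5,1,-150,30,0,0,0,-51,1,-185,36,0,0,0,-61.5,1,-215,43,5,0,0,-72,1,-244,49,11,0,0,-82.5],
)

```text
time_s: 49.32
tool_pos: [0.476, -0.2478, 0.2199]
tool_rot: [[-0.99, 0.143, -0.0], [0.143, 0.99, -0.0], [0.0, -0.0, -1.0]]
wrist_force: [0.8, -0.5, -1.1]
width: 0.0192
```

Run:
```python
from h import *
st();mv([.4777,-.2476,.22],down(101.4))
```

```text
49.33 pos [ 0.476  -0.2478  0.2199] F [ 0.8 -0.5 -1.1] w 0.0192 q [-0.69  0.24  1.58 -0.    1.31 -2.11]
[[-0.99, 0.143, -0.0], [0.143, 0.99, -0.0], [0.0, -0.0, -1.0]]
shift [-1.6  0.4 -0.1] turn [ -0.   -0.  -19.6]
```

Finish the turn, then descend partway and check against the rest.

arm_command(
  deltas=[1,-1,0,0,0,0,-10,1,-1.5,0.3,0,0,0,-19,1,-1.5,0.3,50,0,0,-19,1,-1.5,0.3,100,0,0,-19,1,-1.5,0.3,140,0,0,-19,1,-1.5,0.3,150,0,0,-19,1,-1.5,0.3,150,0,0,-19],
)

```text
time_s: 50.2
tool_pos: [0.4772, -0.2461, 0.0701]
tool_rot: [[-0.983, -0.182, -0.0], [-0.182, 0.983, -0.001], [0.0, -0.001, -1.0]]
wrist_force: [0.5, -0.7, -0.8]
width: 0.0191
```

Run:
```python
from h import *
st();mv([.4777,-.2476,.018],down(101.4));shot('jj1')
```

```text
50.2 pos [ 0.4772 -0.2461  0.0701] F [ 0.5 -0.7 -0.8] w 0.0191 q [-0.68  0.4   1.77 -0.    0.97 -2.44]
[[-0.983, -0.182, -0.0], [-0.182, 0.983, -0.001], [0.0, -0.001, -1.0]]
shift [-0.3 -1.6 52.1] turn [-0.  -0.  -0.9]
```

View pics/jj1.png

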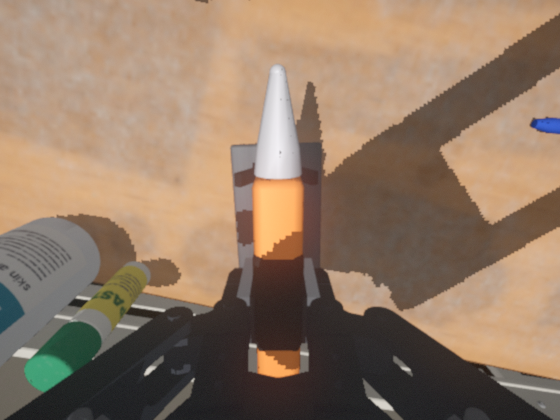

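Aligned with the rest. Lower to just seated.

arm_command(
  deltas=[1,0,-1.5,20,0,0,-0.9,1,0,-1.5,40,0,0,-0.9,1,0,-1.5,49,0,0,-0.9,1,0,-1.5,51.5,0,0,-0.9,1,0,-1.5,52,0,0,-0.9,1,0,-1.5,52,0,0,-0.9],
)

```text
time_s: 51.0
tool_pos: [0.4774, -0.2471, 0.0192]
tool_rot: [[-0.98, -0.198, 0.002], [-0.198, 0.98, -0.003], [-0.001, -0.003, -1.0]]
wrist_force: [0.1, 0.2, 0.2]
width: 0.0189
```

Run:
```python
from h import *
st()
```

```text
51.0 pos [ 0.4774 -0.2471  0.0192] F [0.1 0.2 0.2] w 0.0189 q [-0.68  0.47  1.81 -0.    0.85 -2.45]
[[-0.98, -0.198, 0.002], [-0.198, 0.98, -0.003], [-0.001, -0.003, -1.0]]
```

arm_command(
  deltas=[1,0,-0.4,1,0,0,0,1,0,-0.4,1.8,0,0,0,1,0,-0.4,1.8,0,0,0],
)

```text
time_s: 51.38
tool_pos: [0.4773, -0.2473, 0.0172]
tool_rot: [[-0.98, -0.198, 0.001], [-0.198, 0.98, -0.002], [-0.001, -0.002, -1.0]]
wrist_force: [-0.7, -0.4, 4.8]
width: 0.0191
```

arm_command(
  deltas=[0.4,0,0,0,0,0,0,-0.1,0,0,0,0,0,0,-0.1,0,0,0,0,0,0,-0.1,0,0,0,0,0,0,-0.1,0,0,-15,0,0,0,-0.1,0,0,-60,0,0,0,-0.1,0,0,-120,0,0,0,-0.1,0,0,-180,0,0,0],
)

```text
time_s: 52.38
tool_pos: [0.4767, -0.2466, 0.1995]
tool_rot: [[-0.98, -0.198, 0.001], [-0.198, 0.98, -0.002], [-0.001, -0.002, -1.0]]
wrist_force: [1.0, -0.9, 0.3]
width: 0.0468
```

arm_command(
  deltas=[-0.1,0,40,-10,0,0,0,-0.1,0,80,-20,0,0,0,-0.1,0,120,-20,0,0,0,-0.1,0,120,-20,0,0,0],
)

```text
time_s: 52.88
tool_pos: [0.4524, -0.1268, 0.2178]
tool_rot: [[-0.98, -0.201, 0.002], [-0.201, 0.98, -0.002], [-0.002, -0.002, -1.0]]
wrist_force: [0.3, -0.4, 0.6]
width: 0.0467
```

Run:
```python
from h import *
st();shot('kk1');shot('kk2','scene');shot('kk3','side')
_,_,im=load('kk2');crop(im,140,130,440,310,2.6,'pics/kk2c.png')
_,_,im=load('kk3');crop(im,200,140,380,330,3,'pics/kk3c.png')
```

```text
52.88 pos [ 0.4524 -0.1268  0.2178] F [ 0.3 -0.4  0.6] w 0.0467 q [-0.51  0.12  1.74 -0.    1.28 -2.28]
[[-0.98, -0.201, 0.002], [-0.201, 0.98, -0.002], [-0.002, -0.002, -1.0]]
```

View pics/kk1.png

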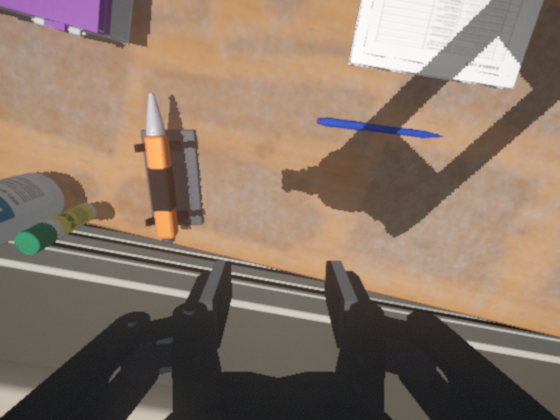

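View pics/kk2c.png

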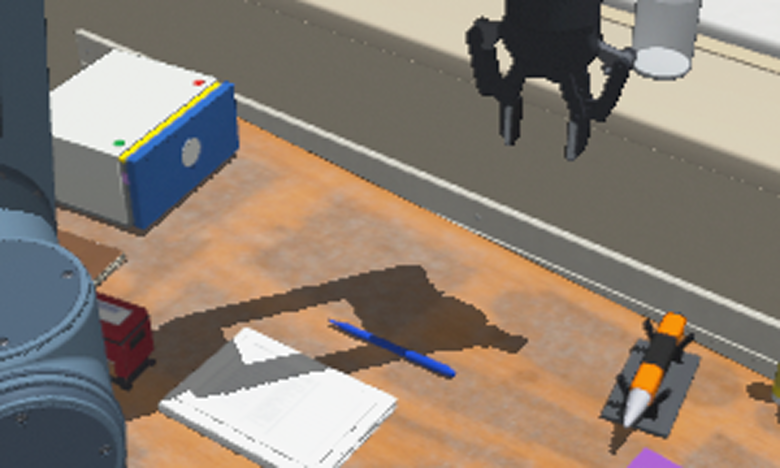

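View pics/kk3c.png

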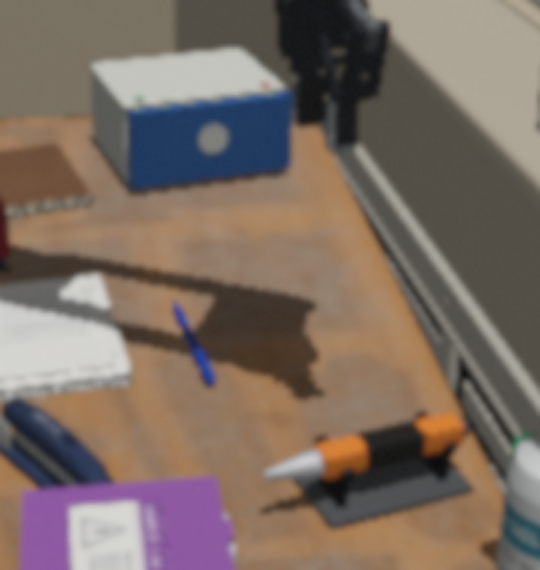

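Run:
```python
from h import *
def f(im):
    h=cv2.cvtColor(np.ascontiguousarray(im),cv2.COLOR_RGB2HSV);k=cv2.inRange(h,(100,120,30),(125,255,255));k[:150]=0;k[225:]=0;k[:,:170]=0;k[:,240:]=0
    q=np.argwhere(k);return q.mean(0),q.min(0),q.max(0),len(q)
print(f(cv2.imread('pics/a_scene.png')[:,:,::-1]));print(f(load('kk2')[2]))
hand_in()
```

```text
(array([189.18204911, 209.58255715]), array([161, 189]), array([217, 231]), 1181)
(array([189.1978022, 209.6043956]), array([161, 189]), array([217, 231]), 1183)
the job is handed in; nothing more can be done
```

The job is done and handed in at about 53 s of the 210 s allowed.

- **Drawer:** I pushed the blue front to its stop with about 13 N and it sprang out. After loading I pushed it in to about 14 N and it latched. In the last scene image the front sits where it did at the start, within 0.1 px.
- **Tubes:** All three tubes I found on the desk went into the drawer, and no tube was left on the desk in the last images. On the third tube the grip slackened on the way (the opening dropped from 17.8 to 14 mm). The tube stayed in the fingers and was seen lying inside the drawer afterwards. I could not see into the shut drawer, apart from a lilac cap just visible through the side gap.
- **Seam, first try:** With the stylus held across the groove, the side forces and the cone's angle suggested it was riding on the front's edge. I stopped after about 3 cm, having scraped that stretch.
- **Seam, full stroke:** I turned the stylus along the groove and drew it again at about 2 cm/s. It ran from about 4 mm before the green dot to about 5 mm past the red dot. The vertical force was 5 to 8 N and the tip stayed centred between the groove's edges in the wrist images.
- **Disagreement:** My first estimate of the groove line and the close-up view differed by about 1 mm. I followed the close-up view.
- **Stylus:** It is back in its rest the original way round, seen in all three cameras, with the robot clear of everything.

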